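Set the keyed end stop of a notching bed and square up the test bars against it

ROBOT

A 6-joint arm with a two-finger parallel gripper is mounted at the origin on the work surface. World frame = base frame: x ahead of the robot, y to its left, z up, the work surface at z = 0. Lengths are in m, angles in rad, forces in N, time in s.
With the tool pointing down it reaches from about 0.3 to 0.875 m from the base axis. Payload 6.4 kg.
Tool frame: the origin (TCP) lies at the centre of the arm's flange, where the gripper is bolted on; the fingertips stand 173 mm ahead of it and the grasp point (between the pads) lies 155 mm ahead of it; z points along the fingers, x is the direction in which the jaws open and shut, and the axes are right-handed (so a half turn about z gives the same grasp; the last joint's range is limited). The gripper opens to 85 mm and grips with 20 to 120 N. Pads are 22 mm wide; open, the fingers measure 114 mm over their backs; the gripper's body (76 mm by 85 mm) begins 54 mm behind the grasp point. The pads swing forward as they close: fully open they stand 13 mm farther back than shut.
Start: joints at [1.04, 0.181, 1.607, -0, 1.354, -0.206], TCP at [0.183, 0.545, 0.405] pointing down, gripper open.
Joint ranges: [-2.99, 2.99], [-0.89, 2.07], [0.3, 2.58], [-1.14, 4.28], [0, 2.63], [-3.12, 3.12]. Speed limits (rad/s): [2.57, 2.57, 3.01, 3.14, 3.14, 3.14].

INTERFACE

Orientations are given as a unit quaternion [w, x, y, z].
In Python, from bench import ctrl gives the robot as it stands. The module is installed in compiled form; this text tells all that it offers.
- The arm moves only by the tool move_arm, never from a script. Its argument "moves" is a list of rows, each an object of numbers: "gripper": the opening in per cent of the stroke, from 0 (shut) to 100 (fully open); "x", "y", "z": the shift along the tool's x, y, z in cm; "roll": the turn about the tool's z in degrees. In form: [{"gripper": .., "x": .., "y": .., "z": .., "roll": ..}, ...]. A call has 1 to 5 rows; each row shifts and turns the commanded pose from where the row before left it, along the tool's axes as they then stand; what a row does not reach is not made up. A row lasts 1/8 s, in which the tool goes at most 62.5 mm and 10.7 degrees, less where a joint would pass 70% of its speed; a pose out of reach is approached as far as the arm can. A call is refused whole if a number of a shift passes 6.25 or a number of a turn 10.7, either way. A call with a gripper value outside its range is refused whole. The fingers move at their own pace and stop on an object; the grip force is fixed at half the most. Time passes only in rows, so rows that do not move let the fingers close. It gives the time, the measured TCP pose, the force and the opening at its end, in the units of the state.
- ctrl.get_obs(): the state, without advancing time (a new reading comes with each control period).
- ctrl.camera(name): name is "side" or "top"; returns a dict with "img" (400x640x3 uint8, red, green, blue), "fx", "fy", "cx", "cy" (pixels), "D" ([k1, k2, p1, p2, k3] as OpenCV has them; the pictures are not rectified), "world_from_camera" (4x4, takes a point from camera to world coordinates). Camera axes: x right, y up, looking along -z (the intrinsics and any distortion apply to the point x, -y, -z); pixel columns grow to the right and rows downward; lengths in m; the calibration is good to about 2 mm. A picture is of the moment at which its call begins. There is no depth.
- ctrl.hand_in(): hands the job in, once; it reports no verdict.
The state is a dict: "time_s": time; "q": joint angles; "dq": joint speeds; "joint_efforts": joint torques, N m; "eef_pos": TCP position; "eef_rot": TCP orientation; "wrist_force": force on the tool from outside, world axes, zero at the start; "torque": the same for the moment, N m; "opening": opening from 0.0 (shut) to 1.0 (fully open).
Only numpy, scipy, OpenCV 4.12 (cv2) and the standard library are available. Lean on these libraries where they do the work, as an engineer would, in place of code of your own. Each camera call takes 0.05 s, during which the arm holds its last target. There are 200 camera calls.

TASK

Get the black clamping bed ready for notching a batch: set the steel end stop down at the left end of the bed and slide it to the right along the bed until the key under it drops into the cross keyway, let go of it, then take hold of it again and give it a firm steady pull along the bed, about 20 N for a good half second, to prove that the key holds. Then bring all the loose plastic bars onto the bed to the right of the stop and nudge them into one tidy row: side by side without gaps, the first one along the far rail, every end against the stop. Leave the other things on the bench where they are.

Things in the scene. Friction and masses are not known exactly. Their poses are not given: they have to be found in the camera images.
- bed: black steel clamping bed fixed on the bench, 130 mm (x) by 340 mm (y); origin under its centre, on the bench; x away from the robot across the bed, y to the left along it. Its flat top is 30 mm above the bench. A rail along the far edge rises 15 mm above the flat top, its inner face at x = +53 mm; near edge and ends are open
- bed_left (a point): middle of the bed's left end, on the flat top (bed x = 0, y = +170 mm, 30 mm up). One keyway, 23 mm wide, 5.5 mm deep, runs straight across the flat top parallel to the bed's x. Its place changes from start to start: its centre lies 80 to 140 mm to the right of this end. Black in black, hidden under the stop as that comes over it: to be found by feel
- stop_grip (a point): steel end stop, loose, 0.55 to 0.85 kg, on the bench left of the bed. From below, all centred: key 60 (x) x 20 (y) x 6 mm high, base plate 100 x 40 x 14, grip rib 60 x 18 x 34. This point: middle of the rib, 37 mm above the key's underside, z up; same after a half turn. On the bed its y lies along the bed's y: 67 mm above the bench riding on the flat top, 61.5 mm with the key home (1.5 mm play each side)
- bar1_mid (a point): one of three to five identical plain cream plastic test bars, 12.7 x 12.7 mm square, 127 mm long, 30 g, lying on the bench right of the bed at the start. This point is its centre; its y axis runs along its length. Absent in some starts
- bar2_mid (a point): another such bar: its centre, y axis along its length; absent in some starts
- bar3_mid (a point): another such bar: its centre, y axis along its length; absent in some starts
- bar4_mid (a point): another such bar: its centre, y axis along its length; absent in some starts
- bar5_mid (a point): another such bar: its centre, y axis along its length; absent in some starts
- bar6_mid (a point): another such bar: its centre, y axis along its length; absent in some starts
- mug: white mug 95 mm high, loose, not to be disturbed; origin under its centre
- solvent: white bottle 170 mm high, loose, not to be disturbed; origin under its centre
- caliper: digital caliper 235 mm long lying on the bench beyond the bars, loose, not to be disturbed; origin on the bench under its middle, y along its beam
- brush: chip brush 190 mm long lying on the bench between robot and bed, loose, not to be disturbed; origin on the bench under it, x along it
- tape: roll of paper tape 96 mm across, 24 mm high, lying flat on the bench beyond the stop's start, loose, not to be disturbed; origin under its centre
There are look-alikes about, which are no part of the job. What is shaped like the part that bears bar4_mid but red or yellow is not meant.

How it is judged:
On the way, in this order (a step that is already met when the one before it is completed fails the run):
1. the stop rides upright on the flat top in the left part of the bed, key resting on it, not yet in the keyway (z of stop_grip in the frame of bed between 0.0645 and 0.069 m and angle between stop_grip's own z axis and vertical below 0.12 rad and x of stop_grip in the frame of bed between -0.03 and 0.03 m and y of stop_grip in the frame of bed between 0.06 and 0.185 m), for 0.3 s.
2. the stop's key is fully home in the keyway and the stop is let go (z of stop_grip in the frame of bed between 0.0595 and 0.0631 m and angle between stop_grip's own z axis and vertical below 0.06 rad and angle between the y axis of stop_grip and the y axis of bed, either way round below 0.07 rad and x of stop_grip in the frame of bed between -0.02 and 0.02 m and y of stop_grip in the frame of bed between 0 and 0.12 m and contact force between the fingers and stop below 0.2 N), for 0.3 s.
3. the stop is pulled along the bed: its key presses on a side of the keyway with 4 to 40 N (what friction leaves of the pull) and stays home (z of stop_grip in the frame of bed between 0.0595 and 0.0631 m and angle between stop_grip's own z axis and vertical below 0.06 rad and angle between the y axis of stop_grip and the y axis of bed, either way round below 0.07 rad and x of stop_grip in the frame of bed between -0.02 and 0.02 m and y of stop_grip in the frame of bed between 0 and 0.12 m and (contact force between stop and keyplate_c0 between 4 and 40 N or contact force between stop and keyplate_c1 between 4 and 40 N)), for 0.3 s.
At the end, for the whole second after the job is handed in: the stop's key is home in the keyway (within 1.6 mm, tilted under 3.4 degrees); every bar lies flat on the bed right of the stop, parallel to it within 2.8 degrees, end within 4 mm of the stop; the bars stand side by side without gaps over 4 mm, the first within 4 mm of the far rail (all of step 2 and (x of bar1_mid in the frame of bed between 0.04265 and 0.05065 m or x of bar1_mid in the frame of bed between 0.02995 and 0.03795 m or (x of bar1_mid in the frame of bed between -0.00815 and 0.02525 m and (horizontal distance between bar1_mid and bar2_mid below 0.0167 m or horizontal distance between bar1_mid and bar3_mid below 0.0167 m or horizontal distance between bar1_mid and bar4_mid below 0.0167 m or horizontal distance between bar1_mid and bar5_mid below 0.0167 m or horizontal distance between bar1_mid and bar6_mid below 0.0167 m) and (horizontal distance between bar1_mid and bar2_mid between 0.0219 and 0.0294 m or horizontal distance between bar1_mid and bar3_mid between 0.0219 and 0.0294 m or horizontal distance between bar1_mid and bar4_mid between 0.0219 and 0.0294 m or horizontal distance between bar1_mid and bar5_mid between 0.0219 and 0.0294 m or horizontal distance between bar1_mid and bar6_mid between 0.0219 and 0.0294 m))) and (y of bar1_mid in the frame of stop_grip between -0.0875 and -0.0795 m or y of bar1_mid in the frame of stop_grip between 0.0795 and 0.0875 m) and y of bar1_mid in the frame of bed between -0.08 and 0.03 m and angle between the y axis of each of bar1_mid, bar2_mid, bar3_mid, bar4_mid, bar5_mid, bar6_mid and the y axis of bed, either way round below 0.05 rad and z of bar1_mid in the frame of bed between 0.03235 and 0.04035 m and (x of bar2_mid in the frame of bed between 0.04265 and 0.05065 m or x of bar2_mid in the frame of bed between 0.02995 and 0.03795 m or (x of bar2_mid in the frame of bed between -0.00815 and 0.02525 m and (horizontal distance between bar2_mid and bar1_mid below 0.0167 m or horizontal distance between bar2_mid and bar3_mid below 0.0167 m or horizontal distance between bar2_mid and bar4_mid below 0.0167 m or horizontal distance between bar2_mid and bar5_mid below 0.0167 m or horizontal distance between bar2_mid and bar6_mid below 0.0167 m) and (horizontal distance between bar2_mid and bar1_mid between 0.0219 and 0.0294 m or horizontal distance between bar2_mid and bar3_mid between 0.0219 and 0.0294 m or horizontal distance between bar2_mid and bar4_mid between 0.0219 and 0.0294 m or horizontal distance between bar2_mid and bar5_mid between 0.0219 and 0.0294 m or horizontal distance between bar2_mid and bar6_mid between 0.0219 and 0.0294 m))) and (y of bar2_mid in the frame of stop_grip between -0.0875 and -0.0795 m or y of bar2_mid in the frame of stop_grip between 0.0795 and 0.0875 m) and y of bar2_mid in the frame of bed between -0.08 and 0.03 m and z of bar2_mid in the frame of bed between 0.03235 and 0.04035 m and (x of bar3_mid in the frame of bed between 0.04265 and 0.05065 m or x of bar3_mid in the frame of bed between 0.02995 and 0.03795 m or (x of bar3_mid in the frame of bed between -0.00815 and 0.02525 m and (horizontal distance between bar3_mid and bar1_mid below 0.0167 m or horizontal distance between bar3_mid and bar2_mid below 0.0167 m or horizontal distance between bar3_mid and bar4_mid below 0.0167 m or horizontal distance between bar3_mid and bar5_mid below 0.0167 m or horizontal distance between bar3_mid and bar6_mid below 0.0167 m) and (horizontal distance between bar3_mid and bar1_mid between 0.0219 and 0.0294 m or horizontal distance between bar3_mid and bar2_mid between 0.0219 and 0.0294 m or horizontal distance between bar3_mid and bar4_mid between 0.0219 and 0.0294 m or horizontal distance between bar3_mid and bar5_mid between 0.0219 and 0.0294 m or horizontal distance between bar3_mid and bar6_mid between 0.0219 and 0.0294 m))) and (y of bar3_mid in the frame of stop_grip between -0.0875 and -0.0795 m or y of bar3_mid in the frame of stop_grip between 0.0795 and 0.0875 m) and y of bar3_mid in the frame of bed between -0.08 and 0.03 m and z of bar3_mid in the frame of bed between 0.03235 and 0.04035 m and (x of bar4_mid in the frame of bed between 0.04265 and 0.05065 m or x of bar4_mid in the frame of bed between 0.02995 and 0.03795 m or (x of bar4_mid in the frame of bed between -0.00815 and 0.02525 m and (horizontal distance between bar4_mid and bar1_mid below 0.0167 m or horizontal distance between bar4_mid and bar2_mid below 0.0167 m or horizontal distance between bar4_mid and bar3_mid below 0.0167 m or horizontal distance between bar4_mid and bar5_mid below 0.0167 m or horizontal distance between bar4_mid and bar6_mid below 0.0167 m) and (horizontal distance between bar4_mid and bar1_mid between 0.0219 and 0.0294 m or horizontal distance between bar4_mid and bar2_mid between 0.0219 and 0.0294 m or horizontal distance between bar4_mid and bar3_mid between 0.0219 and 0.0294 m or horizontal distance between bar4_mid and bar5_mid between 0.0219 and 0.0294 m or horizontal distance between bar4_mid and bar6_mid between 0.0219 and 0.0294 m))) and (y of bar4_mid in the frame of stop_grip between -0.0875 and -0.0795 m or y of bar4_mid in the frame of stop_grip between 0.0795 and 0.0875 m) and y of bar4_mid in the frame of bed between -0.08 and 0.03 m and z of bar4_mid in the frame of bed between 0.03235 and 0.04035 m and (x of bar5_mid in the frame of bed between 0.04265 and 0.05065 m or x of bar5_mid in the frame of bed between 0.02995 and 0.03795 m or (x of bar5_mid in the frame of bed between -0.00815 and 0.02525 m and (horizontal distance between bar5_mid and bar1_mid below 0.0167 m or horizontal distance between bar5_mid and bar2_mid below 0.0167 m or horizontal distance between bar5_mid and bar3_mid below 0.0167 m or horizontal distance between bar5_mid and bar4_mid below 0.0167 m or horizontal distance between bar5_mid and bar6_mid below 0.0167 m) and (horizontal distance between bar5_mid and bar1_mid between 0.0219 and 0.0294 m or horizontal distance between bar5_mid and bar2_mid between 0.0219 and 0.0294 m or horizontal distance between bar5_mid and bar3_mid between 0.0219 and 0.0294 m or horizontal distance between bar5_mid and bar4_mid between 0.0219 and 0.0294 m or horizontal distance between bar5_mid and bar6_mid between 0.0219 and 0.0294 m))) and (y of bar5_mid in the frame of stop_grip between -0.0875 and -0.0795 m or y of bar5_mid in the frame of stop_grip between 0.0795 and 0.0875 m) and y of bar5_mid in the frame of bed between -0.08 and 0.03 m and z of bar5_mid in the frame of bed between 0.03235 and 0.04035 m and (x of bar6_mid in the frame of bed between 0.04265 and 0.05065 m or x of bar6_mid in the frame of bed between 0.02995 and 0.03795 m or (x of bar6_mid in the frame of bed between -0.00815 and 0.02525 m and (horizontal distance between bar6_mid and bar1_mid below 0.0167 m or horizontal distance between bar6_mid and bar2_mid below 0.0167 m or horizontal distance between bar6_mid and bar3_mid below 0.0167 m or horizontal distance between bar6_mid and bar4_mid below 0.0167 m or horizontal distance between bar6_mid and bar5_mid below 0.0167 m) and (horizontal distance between bar6_mid and bar1_mid between 0.0219 and 0.0294 m or horizontal distance between bar6_mid and bar2_mid between 0.0219 and 0.0294 m or horizontal distance between bar6_mid and bar3_mid between 0.0219 and 0.0294 m or horizontal distance between bar6_mid and bar4_mid between 0.0219 and 0.0294 m or horizontal distance between bar6_mid and bar5_mid between 0.0219 and 0.0294 m))) and (y of bar6_mid in the frame of stop_grip between -0.0875 and -0.0795 m or y of bar6_mid in the frame of stop_grip between 0.0795 and 0.0875 m) and y of bar6_mid in the frame of bed between -0.08 and 0.03 m and z of bar6_mid in the frame of bed between 0.03235 and 0.04035 m and (x of bar1_mid in the frame of bed between 0.04265 and 0.05065 m or x of bar2_mid in the frame of bed between 0.04265 and 0.05065 m or x of bar3_mid in the frame of bed between 0.04265 and 0.05065 m or x of bar4_mid in the frame of bed between 0.04265 and 0.05065 m or x of bar5_mid in the frame of bed between 0.04265 and 0.05065 m or x of bar6_mid in the frame of bed between 0.04265 and 0.05065 m) and (x of bar1_mid in the frame of bed between 0.02995 and 0.03795 m or x of bar2_mid in the frame of bed between 0.02995 and 0.03795 m or x of bar3_mid in the frame of bed between 0.02995 and 0.03795 m or x of bar4_mid in the frame of bed between 0.02995 and 0.03795 m or x of bar5_mid in the frame of bed between 0.02995 and 0.03795 m or x of bar6_mid in the frame of bed between 0.02995 and 0.03795 m)); the robot touches nothing.
It fails at once if the key is forced against a side of the keyway with more than 80 N (contact force between stop and keyplate_c0 above 80 N or contact force between stop and keyplate_c1 above 80 N).
It fails at once if a bystander is pushed more than 30 mm away or tipped (distance of any of mug, solvent, caliper, brush, tape from where it was at the start of the episode above 0.03 m or angle between any of mug, solvent's own z axis and vertical above 0.5 rad).
Of bar1, bar2, bar3, bar4, bar5, bar6 only 3 to 5 are there at a start; the rules pass over those that are not, and their reading is None.
At some moment in a run one of bar1, bar2, bar3, bar4, bar5, bar6 may be knocked a few centimetres aside while the robot is not near it.
It also fails if it takes over 210 s, if anything falls off the work surface, if the arm or the gripper's body presses on something with over 40 N, if the wrist force passes 120 N, or if a joint passes its speed limit or range.

## Working session

There is one attempt and no reset: what is moved stays moved. The work goes in short steps, Python scripts to look and compute and a tool call to move; the robot and the scene stay as the last step left them, time stands still between calls to the robot, and variables do not carry over. Pictures are saved under pics/ and viewed, about 12 in all and at most 16, crops included, and the job is handed in when it is done.

Besides the shell and the picture viewer there is one more tool, called after "Emit:" as name(argument=value, ...), one argument or row to a line, values as JSON. move_arm: Moves the arm, as the interface text tells. Its arguments: {"type":"object","properties":{"moves":{"type":"array","items":{"type":"object","properties":{"gripper":{"type":"number"},"x":{"type":"number"},"y":{"type":"number"},"z":{"type":"number"},"roll":{"type":"number"}}}}},"required":["moves"]}

```bash
mkdir -p pics; cat > h.py <<'E'
import numpy as np, cv2
from bench import ctrl
def cam(n):
    c=ctrl.camera(n); c['K']=np.array([[c['fx'],0,c['cx']],[0,c['fy'],c['cy']],[0,0,1.]]); c['D']=np.array(c['D'],float); c['T']=np.array(c['world_from_camera']); return c
def ray(c,uv,z):
    uv=np.array(uv,float).reshape(-1,1,2); n=cv2.undistortPoints(uv,c['K'],c['D']).reshape(-1,2)
    d=np.c_[n[:,0],-n[:,1],-np.ones(len(n))]@c['T'][:3,:3].T; o=c['T'][:3,3]
    return o+d*((z-o[2])/d[:,2])[:,None]
def proj(c,P):
    P=np.atleast_2d(P).astype(float); q=(P-c['T'][:3,3])@c['T'][:3,:3]
    q=q*[1,-1,-1]; return cv2.projectPoints(q,np.zeros(3),np.zeros(3),c['K'],c['D'])[0].reshape(-1,2)
def save(c,f): cv2.imwrite('pics/'+f,cv2.cvtColor(c['img'] if isinstance(c,dict) else c,cv2.COLOR_RGB2BGR))
E
python3 - <<'E'
from h import *
for n in('top','side'):
    c=cam(n); save(c,n+'0.png'); print(n,c['fx'],c['D'],c['T'].round(3).tolist())
o=ctrl.get_obs(); print({k:np.round(v,3).tolist() for k,v in o.items()})
E
```

```text
top 472.6457955446769 [-0.11789281  0.          0.          0.          0.        ] [[-0.014, 0.985, -0.173, 0.321], [-1.0, -0.017, -0.013, -0.014], [-0.015, 0.172, 0.985, 1.326], [0.0, 0.0, 0.0, 1.0]]
side 392.6528207443361 [-0.04184007  0.          0.          0.          0.        ] [[0.968, 0.167, -0.188, 0.369], [-0.252, 0.668, -0.7, -0.729], [0.009, 0.725, 0.688, 0.764], [0.0, 0.0, 0.0, 1.0]]
{'time_s': 0.1, 'q': [1.04, 0.181, 1.608, -0.0, 1.354, -0.206], 'dq': [0.0, -0.0, -0.001, -0.0, 0.001, -0.0], 'joint_efforts': [0.001, -44.588, -35.224, -0.0, 0.004, -0.0], 'eef_pos': [0.183, 0.545, 0.404], 'eef_rot': [0.0, 0.812, 0.583, -0.001], 'wrist_force': [-0.169, 0.411, -0.021], 'torque': [-0.056, 0.008, 0.026], 'opening': 0.996}
```

View pics/top0.png

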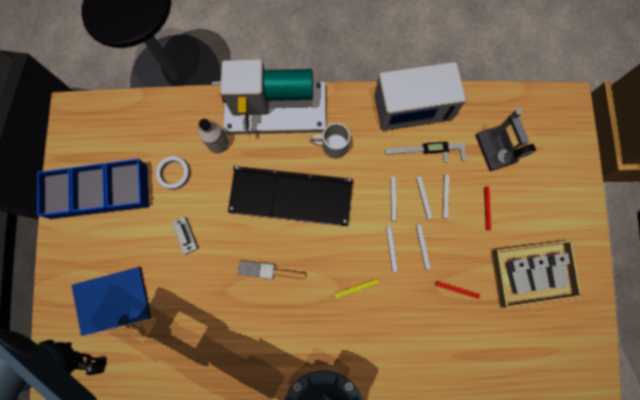

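View pics/side0.png

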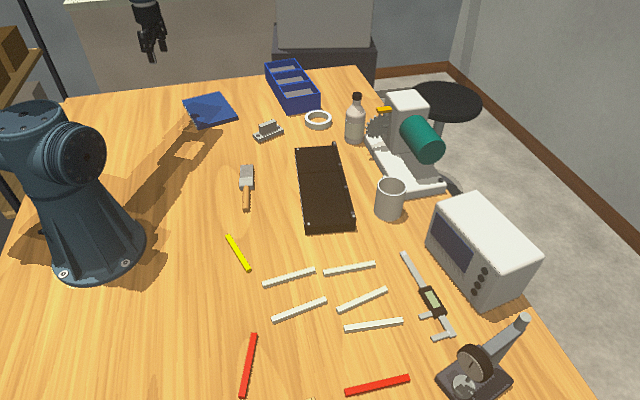

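Top view shows the stop at (184,236), the bed at (230–352, 168–224), and five cream bars at (393,198), (424,198), (446,196), (392,248) and (423,246). Look-alikes to leave alone:
- red bars at (487,208) and (457,290)
- yellow bar at (356,288)
- boxed stops at (540,272), whereas the loose stop I want is at (184,236), left of the bed

The side view agrees.

```bash
cat > meas.py <<'E'
from h import *
def bars(c,z=0.0127,lo=(330,500,160,290)):
    img=c['img'].astype(int); r,g,b=img[...,0],img[...,1],img[...,2]
    m=((r-b<60)&(r>130)&(g>120)).astype(np.uint8)*255
    out=[]
    for k in cv2.findContours(m,cv2.RETR_EXTERNAL,cv2.CHAIN_APPROX_NONE)[0]:
        a=cv2.contourArea(k)
        if a<120: continue
        P=ray(c,k.reshape(-1,2),z)[:,:2]*1000
        (cx,cy),(w,h),_=cv2.minAreaRect(P.astype(np.float32))
        bx=cv2.boxPoints(cv2.minAreaRect(P.astype(np.float32)))
        e=[bx[1]-bx[0],bx[2]-bx[1]]; L=max(e,key=np.linalg.norm)
        if 100<max(w,h)<150 and min(w,h)<30:
            an=np.degrees(np.arctan2(L[1],L[0]))%180
            out.append((round(cx,1),round(cy,1),round(max(w,h)),round(min(w,h)),round(an,1)))
    return sorted(out)
E
python3 - <<'E'
from meas import *
for n in('top','side'):
    c=cam(n); print(n,*bars(c),sep='\n')
    img=c['img'].astype(int); s=img.sum(2)
    if n=='top':
        m=(s<130).astype(np.uint8); m[:150]=0;m[240:]=0;m[:,:222]=0;m[:,360:]=0
        k=max(cv2.findContours(m,0,1)[0],key=cv2.contourArea); 
        q=cv2.boxPoints(cv2.minAreaRect(k)); print(q)
        for z in(.03,.045): print(z,(ray(c,q,z)*1000).round(1).tolist())
        cr=np.clip(c['img'][150:262,160:365].astype(float)*1,0,255)
        cr=np.where(cr.sum(2,keepdims=True)<150,cr*4,cr).clip(0,255).astype(np.uint8)
        save(cv2.resize(cr,None,fx=3.9,fy=3.9,interpolation=cv2.INTER_CUBIC),'crop1.png')
    else:
        cr=c['img'][100:240,240:365]; cr=np.where(cr.sum(2,keepdims=True)<200,cr*3,cr).clip(0,255).astype(np.uint8)
        save(cv2.resize(cr,None,fx=4.2,fy=4.2,interpolation=cv2.INTER_CUBIC),'crop2.png')
E
```

```text
top
(439.4, -194.8, 128, 17, np.float32(6.0))
(443.5, -283.4, 129, 17, np.float32(9.8))
(579.9, -205.6, 127, 17, np.float32(179.8))
(583.1, -293.5, 129, 16, np.float32(11.8))
(586.3, -354.5, 129, 17, np.float32(176.4))
(724.8, -241.2, 106, 17, np.float32(94.1))
[[228.71866 211.63875]
 [233.71426 166.26213]
 [351.95096 179.279  ]
 [346.95535 224.65562]]
0.03 [[547.8, 258.0, 30.0], [678.9, 246.4, 30.0], [634.4, -89.1, 30.0], [505.7, -71.9, 30.0]]
0.045 [[545.2, 254.8, 45.0], [674.8, 243.4, 45.0], [630.8, -88.3, 45.0], [503.6, -71.3, 45.0]]
side
(440.1, -201.8, 127, 22, np.float32(6.2))
(444.9, -289.1, 127, 18, np.float32(9.8))
(582.3, -212.7, 128, 21, np.float32(178.5))
(584.3, -298.9, 130, 17, np.float32(12.1))
(587.7, -362.5, 128, 18, np.float32(174.7))
(725.3, -249.6, 108, 16, np.float32(93.4))
```

View pics/crop1.png

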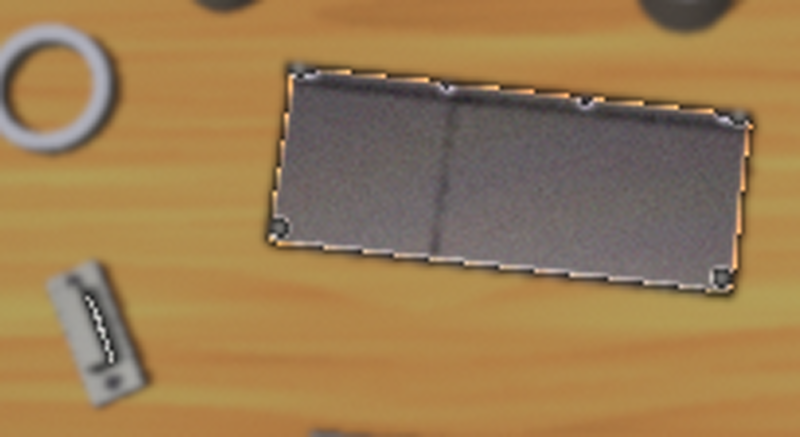

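View pics/crop2.png

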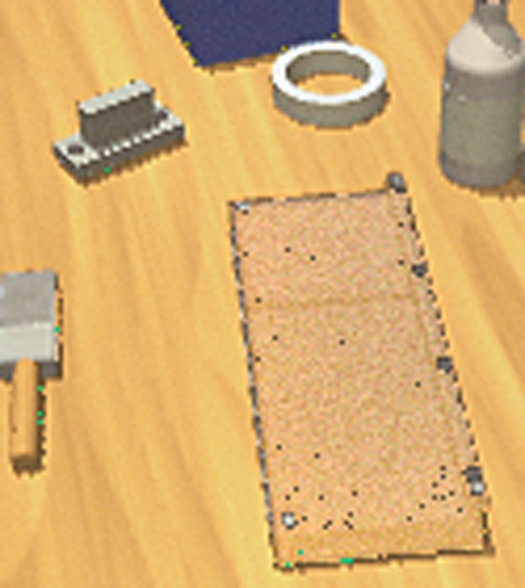

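Crop 1 shows a single loose stop, with its plate centred near (97,333), which is top pixel (184.6,235). A faint line across the bed at about (443,170), top pixel (273.6,193.5), is probably the keyway. Crop 2 shows the stop upright with the top of its rib at about (115,97), and a keyway line at about (330,303).

```bash
cat >> h.py <<'E'
BC=np.array([.592,.0865]); BY=np.radians(-7.4)
def bed(p): # world->bed xy (mm)
    d=np.asarray(p)[...,:2]-BC; c,s=np.cos(BY),np.sin(BY); return np.stack([d[...,0]*c+d[...,1]*s,-d[...,0]*s+d[...,1]*c],-1)*1000
def world(bx,by):
    c,s=np.cos(BY),np.sin(BY); return BC+np.array([bx*c-by*s,bx*s+by*c])/1000
def head():
    w,x,y,z=ctrl.get_obs()['eef_rot']; return np.degrees(np.arctan2(2*(x*y+w*z),1-2*(y*y+z*z)))
def go(P,h=None):
    """tool shift (cm) to world P=(x,y) m at present heading, and roll"""
    o=ctrl.get_obs(); H=head(); a=np.radians(H); d=np.asarray(P)[:2]-o['eef_pos'][:2]
    r=0 if h is None else (H-h+180)%360-180
    f=lambda a:(round(100*(d[0]*np.cos(a)+d[1]*np.sin(a)),2),round(100*(d[0]*np.sin(a)-d[1]*np.cos(a)),2))
    print('pos',np.round(o['eef_pos'],4).tolist(),'H',round(H,2),'shift now',f(a),'roll',round(r,2),'shift after roll',f(np.radians(H-r)),'z',round(o['eef_pos'][2],4))
E
python3 - <<'E'
from h import *
t=cam('top');s=cam('side')
print('stop top',ray(t,[[184.6,235.1]],.02),ray(t,[[185.2,233.2]],.054))
print('stop side rib',ray(s,[[267.4,123.1]],.054))
pl=[[45,285],[97,262],[148,382],[100,405]]
px=[[160+u/3.9-.4,150+v/3.9-.4] for u,v in pl]; P=ray(t,px,.018); print(P.round(4).tolist())
d=P[0]-P[3]; print(np.degrees(np.arctan2(d[1],d[0]))); d=P[1]-P[2]; print(np.degrees(np.arctan2(d[1],d[0])))
for u,v in[(452,95),(434,250)]: print('key top',bed(ray(t,[[160+u/3.9-.4,150+v/3.9-.4]],.03)))
for u,v in[(250,306),(415,297)]: print('key side',bed(ray(s,[[240+u/4.2-.4,100+v/4.2-.4]],.03)))
for n,u,v,z in[('NL',232,200,.03),('NR bot',275,567,0),('FLrail',400,185,.045)]: print(n,bed(ray(s,[[240+u/4.2-.4,100+v/4.2-.4]],z)))
o=ctrl.get_obs(); g=o['eef_pos']-[0,0,.165]; print('grip px',proj(t,g),proj(s,g))
P=ray(t,[[184.8,234.5]],.03)[0]; go(P,113)
E
```

```text
stop top [[0.48446226 0.38509569 0.02      ]] [[0.48545115 0.37318174 0.054     ]]
stop side rib [[0.48710844 0.38200162 0.054     ]]
[[0.5208, 0.4262, 0.018], [0.5372, 0.3878, 0.018], [0.4491, 0.3474, 0.018], [0.4328, 0.3823, 0.018]]
26.521573766851894
24.650671682463457
key top [[56.15098617 47.70269995]]
key top [[-58.37369018  45.52673075]]
key side [[-58.66606219  43.5652046 ]]
key side [[56.74995216 40.1218871 ]]
NL [[-61.21184631 168.59431091]]
NR bot [[ -62.99909588 -170.85368765]]
FLrail [[ 63.05920348 152.60177867]]
grip px [[ 87.79424142 352.63779281]] [[158.91599598  58.34024177]]
pos [0.1834, 0.5449, 0.4044] H 71.39 shift now (np.float64(-5.86), np.float64(33.78)) roll -41.61 shift after roll (np.float64(-26.82), np.float64(21.37)) z 0.4044
```

Emit:
move_arm(
  moves=[
    {"gripper":70,"x":-0.9,"y":5.6},
    {"gripper":70,"x":-0.9,"y":5.6},
    {"gripper":70,"x":-0.9,"y":5.6},
    {"gripper":70,"x":-1.0,"y":5.7},
    {"gripper":70,"x":-1.0,"y":5.7},
  ],
)

```text
validation failed for argument at $.mo...
```

Emit:
move_arm(
  moves=[
    {"gripper":70,"x":-1.0,"y":5.6},
    {"gripper":70,"z":3,"roll":-10.6},
    {"gripper":70,"z":3,"roll":-10.6},
    {"gripper":70,"z":3,"roll":-10.6},
    {"gripper":70,"z":2,"roll":-10.6},
  ],
)

```text
validation failed for argument at $.mo...
```

```bash
python3 - <<'E'
from h import *
go((.486,.383),115.5)
t=cam('top');s=cam('side')
a=cv2.resize(t['img'][190:280,130:240],None,fx=4,fy=4,interpolation=cv2.INTER_CUBIC)
b=cv2.resize(s['img'][70:160,215:325],None,fx=4,fy=4,interpolation=cv2.INTER_CUBIC)
save(np.vstack([a,b])[:, :],'v5.png') if 0 else save(cv2.resize(np.hstack([a,b]),(800,327)),'v5.png')
E
```

```text
pos [0.1834, 0.5449, 0.4044] H 71.39 shift now (np.float64(-5.69), np.float64(33.84)) roll -44.11 shift after roll (np.float64(-27.64), np.float64(20.34)) z 0.4044
```

View pics/v5.png

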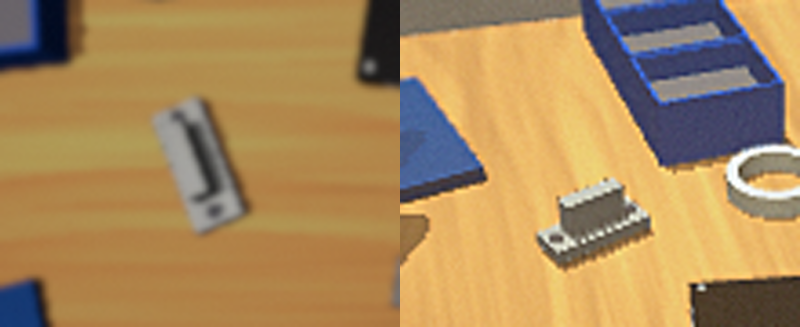

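The moves were refused, probably because every row needs all its fields. The picture confirms the stop at crop pixel (200,165), the only upright rib there. I'll resend with full rows.

Emit:
move_arm(
  moves=[
    {"gripper":70,"x":-0.9,"y":5.6,"z":0,"roll":0},
    {"gripper":70,"x":-0.9,"y":5.6,"z":0,"roll":0},
    {"gripper":70,"x":-0.9,"y":5.6,"z":0,"roll":0},
    {"gripper":70,"x":-1.0,"y":5.7,"z":0,"roll":0},
    {"gripper":70,"x":-1.0,"y":5.7,"z":0,"roll":0},
  ],
)

```text
time_s: 1.02
eef_pos: [0.4372, 0.4094, 0.4049]
eef_rot: [-0.0, 0.812, 0.583, 0.0]
wrist_force: [-0.4, 0.8, -0.9]
opening: 0.698
```

Emit:
move_arm(
  moves=[
    {"gripper":70,"x":-1.0,"y":5.6,"z":0,"roll":0},
    {"gripper":70,"x":0,"y":0,"z":3,"roll":-10.6},
    {"gripper":70,"x":0,"y":0,"z":3,"roll":-10.6},
    {"gripper":70,"x":0,"y":0,"z":3,"roll":-10.6},
    {"gripper":70,"x":0,"y":0,"z":2,"roll":-10.6},
  ],
)

```text
time_s: 1.65
eef_pos: [0.4853, 0.3827, 0.2929]
eef_rot: [-0.0, 0.544, 0.839, -0.001]
wrist_force: [0.3, 0.1, 0.4]
opening: 0.701
```

```bash
python3 - <<'E'
from h import *
go((.486,.383),115.5)
t=cam('top');s=cam('side')
a=cv2.resize(t['img'][190:280,130:240],None,fx=4,fy=4,interpolation=cv2.INTER_CUBIC)
b=cv2.resize(s['img'][70:160,215:325],None,fx=4,fy=4,interpolation=cv2.INTER_CUBIC)
save(cv2.resize(np.hstack([a,b]),(800,327)),'v6.png')
g=ctrl.get_obs()['eef_pos']-[0,0,.160]; print(proj(t,g),proj(s,g))
E
```

```text
pos [0.4853, 0.3827, 0.2929] H 114.13 shift now (np.float64(-0.01), np.float64(0.07)) roll -1.37 shift after roll (np.float64(-0.01), np.float64(0.07)) z 0.2929
[[172.88260075 229.80152037]] [[264.6288075  102.08336936]]
```

View pics/v6.png

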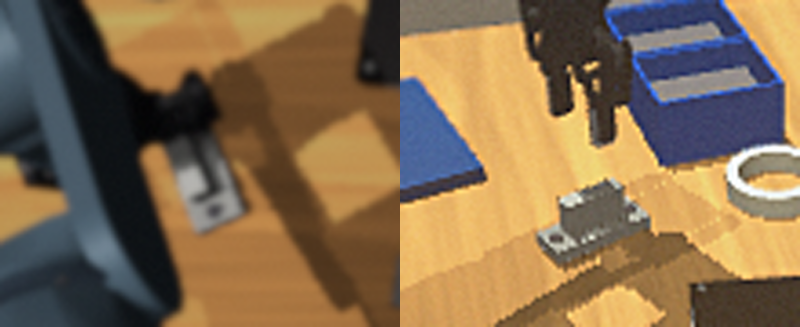

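The side crop shows fingertips at (560,108) and (603,138), centred where the projection puts them and straddling the rib. Next I descend and grip.

Emit:
move_arm(
  moves=[
    {"gripper":70,"x":0,"y":0.07,"z":4,"roll":-1.4},
    {"gripper":70,"x":0,"y":0,"z":3.6,"roll":0},
    {"gripper":70,"x":0,"y":0,"z":2,"roll":0},
    {"gripper":0,"x":0,"y":0,"z":0,"roll":0},
    {"gripper":0,"x":0,"y":0,"z":0,"roll":0},
  ],
)

```text
time_s: 2.38
eef_pos: [0.4871, 0.3839, 0.2004]
eef_rot: [0.001, 0.536, 0.844, 0.001]
wrist_force: [-5.2, 6.8, 4.1]
opening: 0.285
```

Emit:
move_arm(
  moves=[
    {"gripper":0,"x":0,"y":0,"z":0,"roll":0},
    {"gripper":0,"x":0,"y":0,"z":0,"roll":0},
    {"gripper":0,"x":0,"y":0,"z":0,"roll":0},
  ],
)

```text
time_s: 2.75
eef_pos: [0.4871, 0.3841, 0.2009]
eef_rot: [0.001, 0.536, 0.844, 0.002]
wrist_force: [-1.3, 1.8, 5.5]
opening: 0.195
```

Emit:
move_arm(
  moves=[
    {"gripper":0,"x":0,"y":0,"z":-1,"roll":0},
    {"gripper":0,"x":0,"y":0,"z":-2,"roll":0},
    {"gripper":0,"x":0,"y":0,"z":-3,"roll":0},
    {"gripper":0,"x":0,"y":0,"z":-2,"roll":0},
    {"gripper":0,"x":0,"y":0,"z":0,"roll":0},
  ],
)

```text
time_s: 3.38
eef_pos: [0.487, 0.3837, 0.2812]
eef_rot: [0.001, 0.536, 0.844, 0.002]
wrist_force: [1.9, 0.1, -7.1]
opening: 0.198
```

```bash
python3 - <<'E'
from h import *
go(world(0,147),82.6)
o=ctrl.get_obs(); print(o['wrist_force'],o['opening'])
print('q6',o['q'][5])
E
```

```text
pos [0.487, 0.3837, 0.2812] H 115.19 shift now (np.float64(-18.98), np.float64(4.77)) roll 32.59 shift after roll (np.float64(-13.42), np.float64(14.24)) z 0.2812
[ 1.90075216  0.05411342 -7.13146968] 0.19790360914531763
q6 -1.534225820572577
```

Emit:
move_arm(
  moves=[
    {"gripper":0,"x":0,"y":0,"z":0,"roll":8.1},
    {"gripper":0,"x":0,"y":0,"z":0,"roll":8.2},
    {"gripper":0,"x":0,"y":0,"z":0,"roll":8.2},
    {"gripper":0,"x":0,"y":0,"z":0,"roll":8.1},
    {"gripper":0,"x":-2.0,"y":2.2,"z":0,"roll":0},
  ],
)

```text
time_s: 4.0
eef_pos: [0.5039, 0.3614, 0.2769]
eef_rot: [-0.001, 0.751, 0.66, -0.002]
wrist_force: [0.3, 0.1, -7.5]
opening: 0.199
```

Emit:
move_arm(
  moves=[
    {"gripper":0,"x":-3.9,"y":4.0,"z":0,"roll":0},
    {"gripper":0,"x":-3.9,"y":4.0,"z":0,"roll":0},
    {"gripper":0,"x":-2.6,"y":3.0,"z":0,"roll":0},
    {"gripper":0,"x":-1.0,"y":1.0,"z":0,"roll":0},
    {"gripper":0,"x":0,"y":0,"z":0,"roll":0},
  ],
)

```text
time_s: 4.62
eef_pos: [0.6097, 0.2313, 0.2774]
eef_rot: [-0.001, 0.752, 0.659, -0.001]
wrist_force: [-0.7, 0.5, -8.2]
opening: 0.2
```

```bash
python3 - <<'E'
from h import *
go(world(0,147),82.6)
t=cam('top');s=cam('side')
a=cv2.resize(t['img'][150:235,200:365],None,fx=4,fy=4,interpolation=cv2.INTER_CUBIC)
b=cv2.resize(s['img'][90:240,255:375],None,fx=4,fy=4,interpolation=cv2.INTER_CUBIC)
cr=lambda a:np.where(a.sum(2,keepdims=True)<150,a*3,a).clip(0,255).astype(np.uint8)
A=np.zeros((600,480,3),np.uint8)
save(cr(b.astype(float)),'v7.png')
o=ctrl.get_obs(); print(o['wrist_force'],o['opening'])
E
```

```text
pos [0.6097, 0.2313, 0.2774] H 82.49 shift now (np.float64(0.11), np.float64(0.11)) roll -0.11 shift after roll (np.float64(0.11), np.float64(0.11)) z 0.2774
[-0.60767465  1.36691996 -7.72553037] 0.19922583938061603
```

View pics/v7.png

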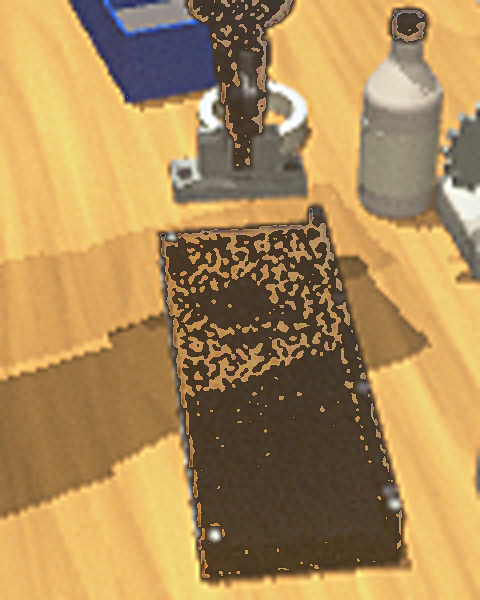

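The stop hangs level over the left end of the bed. I lower it to just above the flat top, biased 5 mm to the near side because the rail leaves only 3 mm, and check from there.

Emit:
move_arm(
  moves=[
    {"gripper":0,"x":0.1,"y":-0.5,"z":1,"roll":0},
    {"gripper":0,"x":0,"y":0,"z":1.5,"roll":0},
    {"gripper":0,"x":0,"y":0,"z":0.8,"roll":0},
    {"gripper":0,"x":0,"y":0,"z":0.2,"roll":0},
    {"gripper":0,"x":0,"y":0,"z":0,"roll":0},
  ],
)

```text
time_s: 5.35
eef_pos: [0.6051, 0.2338, 0.2436]
eef_rot: [-0.0, 0.751, 0.66, -0.0]
wrist_force: [0.0, 0.4, -6.9]
opening: 0.2
```

```bash
python3 - <<'E'
from h import *
go(world(0,147),82.6)
t=cam('top');s=cam('side')
a=cv2.resize(t['img'][150:235,200:365],None,fx=4,fy=4,interpolation=cv2.INTER_CUBIC)
b=cv2.resize(s['img'][110:190,275:365],None,fx=6,fy=6,interpolation=cv2.INTER_CUBIC)
save((b.astype(float)**.6*9).clip(0,255).astype(np.uint8),'v8.png')
o=ctrl.get_obs(); print(o['wrist_force'],o['opening'])
E
```

```text
pos [0.6051, 0.2338, 0.2436] H 82.59 shift now (np.float64(-0.08), np.float64(0.6)) roll -0.01 shift after roll (np.float64(-0.08), np.float64(0.6)) z 0.2436
[ 0.59066994 -0.20177026 -7.65180047] 0.19785555561432208
```

View pics/v8.png

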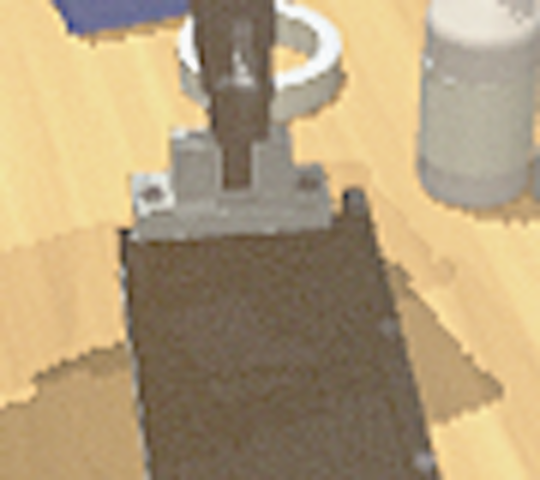

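The fingers hold the rib close to its middle, with the plate front edge at (137,240)–(330,222) and the rail end at (345–367,192). I'll work out the plate's bed-x relative to the bed edges in this same view.

```bash
python3 - <<'E'
from h import *
s=cam('side'); f=lambda u,v,z: bed(ray(s,[[275+u/6-.4,110+v/6-.4]],z))[0].round(1)
print('plate bottom front',f(137,240,.0487),f(330,222,.0487),'top front',f(133,212,.0627))
print('NL',f(122,232,.03),'rail top outer left',f(367,192,.045),'rail inner top',f(345,192,.045), 'near edge lower',f(150,480,.03),'far lower',f(440,475,.045))
E
```

```text
plate bottom front [-55.7 129.9] [ 43.7 134. ] top front [-56.9 134.7]
NL [-61.4 163. ] rail top outer left [ 67.6 163.1] rail inner top [ 56.2 164.4] near edge lower [-63.9 -30.6] far lower [ 66.4 -59. ]
```

Emit:
move_arm(
  moves=[
    {"gripper":0,"x":-0.8,"y":0.3,"z":0,"roll":0},
    {"gripper":0,"x":0,"y":0,"z":0.6,"roll":0},
    {"gripper":0,"x":0,"y":0,"z":0.3,"roll":0},
    {"gripper":0,"x":0,"y":0,"z":0.2,"roll":0},
    {"gripper":0,"x":0,"y":0,"z":0,"roll":0},
  ],
)

```text
time_s: 6.12
eef_pos: [0.6068, 0.2255, 0.2323]
eef_rot: [-0.0, 0.751, 0.66, -0.0]
wrist_force: [0.0, 0.4, -7.9]
opening: 0.198
```

Emit:
move_arm(
  moves=[
    {"gripper":0,"x":0,"y":0,"z":0.2,"roll":0},
    {"gripper":0,"x":0,"y":0,"z":0,"roll":0},
  ],
)

```text
time_s: 6.38
eef_pos: [0.6071, 0.2256, 0.2312]
eef_rot: [0.0, 0.751, 0.66, 0.0]
wrist_force: [-0.9, -0.2, -5.8]
opening: 0.197
```

Emit:
move_arm(
  moves=[
    {"gripper":0,"x":0,"y":0,"z":0.1,"roll":0},
    {"gripper":0,"x":0,"y":0,"z":0,"roll":0},
  ],
)

```text
time_s: 6.62
eef_pos: [0.6071, 0.2257, 0.2311]
eef_rot: [0.0, 0.751, 0.66, 0.0]
wrist_force: [-5.2, -0.7, 5.2]
opening: 0.2
```

It touches at TCP z = 0.231 and presses with about 12 N. I hold there, then slide right.

Emit:
move_arm(
  moves=[
    {"gripper":0,"x":0,"y":0,"z":0,"roll":0},
    {"gripper":0,"x":0,"y":0,"z":0,"roll":0},
    {"gripper":0,"x":0,"y":0,"z":0,"roll":0},
    {"gripper":0,"x":-0.5,"y":0,"z":0,"roll":0},
    {"gripper":0,"x":-0.5,"y":0,"z":0,"roll":0},
  ],
)

```text
time_s: 7.25
eef_pos: [0.6065, 0.2162, 0.2311]
eef_rot: [0.001, 0.751, 0.66, 0.002]
wrist_force: [0.2, 6.0, 1.8]
opening: 0.2
```

Emit:
move_arm(
  moves=[
    {"gripper":0,"x":-0.5,"y":0,"z":0,"roll":0},
    {"gripper":0,"x":-0.5,"y":0,"z":0,"roll":0},
    {"gripper":0,"x":-0.5,"y":0,"z":0,"roll":0},
    {"gripper":0,"x":-0.5,"y":0,"z":0,"roll":0},
    {"gripper":0,"x":-0.5,"y":0,"z":0,"roll":0},
  ],
)

```text
time_s: 7.88
eef_pos: [0.6034, 0.1912, 0.2311]
eef_rot: [0.001, 0.751, 0.66, 0.002]
wrist_force: [0.2, 6.0, 2.9]
opening: 0.199
```

Emit:
move_arm(
  moves=[
    {"gripper":0,"x":-0.5,"y":0,"z":0,"roll":0},
    {"gripper":0,"x":-0.5,"y":0,"z":0,"roll":0},
    {"gripper":0,"x":-0.4,"y":0,"z":0,"roll":0},
    {"gripper":0,"x":-0.4,"y":0,"z":0,"roll":0},
    {"gripper":0,"x":-0.4,"y":0,"z":0,"roll":0},
  ],
)

```text
time_s: 8.5
eef_pos: [0.6004, 0.1693, 0.2309]
eef_rot: [0.001, 0.751, 0.66, 0.002]
wrist_force: [1.4, 5.1, 2.5]
opening: 0.197
```

```bash
python3 - <<'E'
from h import *
o=ctrl.get_obs(); print(bed(o['eef_pos']),o['eef_pos'],o['wrist_force'])
E
```

```text
[-2.33070519 83.23747732] [0.60040933 0.16934439 0.23092123] [1.39403513 5.05185423 2.47164511]
```

Emit:
move_arm(
  moves=[
    {"gripper":0,"x":-0.3,"y":0,"z":0,"roll":0},
    {"gripper":0,"x":-0.3,"y":0,"z":0,"roll":0},
    {"gripper":0,"x":-0.3,"y":0,"z":0,"roll":0},
    {"gripper":0,"x":-0.3,"y":0,"z":0,"roll":0},
  ],
)

```text
time_s: 9.0
eef_pos: [0.5989, 0.1575, 0.2309]
eef_rot: [0.001, 0.751, 0.66, 0.002]
wrist_force: [1.4, 4.8, 2.9]
opening: 0.193
```

Emit:
move_arm(
  moves=[
    {"gripper":0,"x":-0.2,"y":0,"z":0,"roll":0},
    {"gripper":0,"x":-0.2,"y":0,"z":0,"roll":0},
    {"gripper":0,"x":-0.2,"y":0,"z":0,"roll":0},
  ],
)

```text
time_s: 9.38
eef_pos: [0.5981, 0.1516, 0.2309]
eef_rot: [0.001, 0.751, 0.66, 0.002]
wrist_force: [0.6, 6.3, 3.3]
opening: 0.195
```

Emit:
move_arm(
  moves=[
    {"gripper":0,"x":-0.2,"y":0,"z":0,"roll":0},
    {"gripper":0,"x":-0.2,"y":0,"z":0,"roll":0},
  ],
)

```text
time_s: 9.62
eef_pos: [0.5976, 0.1476, 0.2309]
eef_rot: [0.001, 0.751, 0.66, 0.002]
wrist_force: [-0.1, 5.2, 3.3]
opening: 0.203
```

Emit:
move_arm(
  moves=[
    {"gripper":0,"x":-0.15,"y":0,"z":0,"roll":0},
    {"gripper":0,"x":-0.15,"y":0,"z":0,"roll":0},
  ],
)

```text
time_s: 9.88
eef_pos: [0.5972, 0.1446, 0.2309]
eef_rot: [0.001, 0.751, 0.66, 0.002]
wrist_force: [0.9, 6.9, 2.8]
opening: 0.199
```

Emit:
move_arm(
  moves=[
    {"gripper":0,"x":-0.15,"y":0,"z":0,"roll":0},
    {"gripper":0,"x":-0.15,"y":0,"z":0,"roll":0},
  ],
)

```text
time_s: 10.12
eef_pos: [0.5968, 0.1416, 0.2309]
eef_rot: [0.001, 0.751, 0.66, 0.002]
wrist_force: [1.1, 4.8, 2.2]
opening: 0.199
```

Emit:
move_arm(
  moves=[
    {"gripper":0,"x":-0.15,"y":0,"z":0,"roll":0},
    {"gripper":0,"x":-0.15,"y":0,"z":0,"roll":0},
  ],
)

```text
time_s: 10.38
eef_pos: [0.5964, 0.1386, 0.2309]
eef_rot: [0.001, 0.751, 0.66, 0.002]
wrist_force: [0.1, 5.5, 2.5]
opening: 0.201
```

Emit:
move_arm(
  moves=[
    {"gripper":0,"x":-0.15,"y":0,"z":0,"roll":0},
    {"gripper":0,"x":-0.15,"y":0,"z":0,"roll":0},
  ],
)

```text
time_s: 10.62
eef_pos: [0.596, 0.1356, 0.2309]
eef_rot: [0.001, 0.751, 0.66, 0.002]
wrist_force: [0.6, 5.0, 3.7]
opening: 0.199
```

Emit:
move_arm(
  moves=[
    {"gripper":0,"x":-0.15,"y":0,"z":0,"roll":0},
    {"gripper":0,"x":-0.1,"y":0,"z":0,"roll":0},
  ],
)

```text
time_s: 10.88
eef_pos: [0.5956, 0.1331, 0.2308]
eef_rot: [0.001, 0.751, 0.66, 0.002]
wrist_force: [0.2, 4.9, 3.0]
opening: 0.194
```

Emit:
move_arm(
  moves=[
    {"gripper":0,"x":-0.1,"y":0,"z":0,"roll":0},
    {"gripper":0,"x":-0.1,"y":0,"z":0,"roll":0},
  ],
)

```text
time_s: 11.12
eef_pos: [0.5954, 0.1312, 0.2308]
eef_rot: [0.001, 0.751, 0.66, 0.002]
wrist_force: [1.2, 6.1, 2.5]
opening: 0.196
```

Emit:
move_arm(
  moves=[
    {"gripper":0,"x":-0.1,"y":0,"z":0,"roll":0},
    {"gripper":0,"x":-0.1,"y":0,"z":0,"roll":0},
  ],
)

```text
time_s: 11.38
eef_pos: [0.5951, 0.1292, 0.2308]
eef_rot: [0.001, 0.751, 0.66, 0.002]
wrist_force: [0.1, 5.9, 1.7]
opening: 0.196
```

Emit:
move_arm(
  moves=[
    {"gripper":0,"x":-0.1,"y":0,"z":0,"roll":0},
    {"gripper":0,"x":-0.1,"y":0,"z":0,"roll":0},
  ],
)

```text
time_s: 11.62
eef_pos: [0.5949, 0.1272, 0.2308]
eef_rot: [0.001, 0.751, 0.66, 0.002]
wrist_force: [0.4, 5.4, 2.9]
opening: 0.2
```

Emit:
move_arm(
  moves=[
    {"gripper":0,"x":-0.1,"y":0,"z":0,"roll":0},
    {"gripper":0,"x":-0.1,"y":0,"z":0,"roll":0},
  ],
)

```text
time_s: 11.88
eef_pos: [0.5946, 0.1252, 0.2307]
eef_rot: [0.001, 0.751, 0.66, 0.002]
wrist_force: [0.9, 5.7, 2.1]
opening: 0.2
```

Emit:
move_arm(
  moves=[
    {"gripper":0,"x":-0.1,"y":0,"z":0,"roll":0},
    {"gripper":0,"x":-0.1,"y":0,"z":0,"roll":0},
  ],
)

```text
time_s: 12.12
eef_pos: [0.5943, 0.1232, 0.2307]
eef_rot: [0.001, 0.751, 0.66, 0.002]
wrist_force: [0.9, 5.7, 2.3]
opening: 0.2
```

Emit:
move_arm(
  moves=[
    {"gripper":0,"x":-0.1,"y":0,"z":0,"roll":0},
    {"gripper":0,"x":-0.1,"y":0,"z":0,"roll":0},
  ],
)

```text
time_s: 12.38
eef_pos: [0.594, 0.1212, 0.2306]
eef_rot: [0.001, 0.751, 0.66, 0.002]
wrist_force: [1.7, 5.1, 1.4]
opening: 0.201
```

Emit:
move_arm(
  moves=[
    {"gripper":0,"x":-0.1,"y":0,"z":0,"roll":0},
    {"gripper":0,"x":-0.1,"y":0,"z":0,"roll":0},
  ],
)

```text
time_s: 12.62
eef_pos: [0.5922, 0.1183, 0.2283]
eef_rot: [-0.001, 0.751, 0.66, -0.001]
wrist_force: [0.6, 2.2, -7.1]
opening: 0.198
```

Emit:
move_arm(
  moves=[
    {"gripper":0,"x":-0.1,"y":0,"z":0,"roll":0},
    {"gripper":0,"x":-0.1,"y":0,"z":0,"roll":0},
  ],
)

```text
time_s: 12.88
eef_pos: [0.5921, 0.1175, 0.2285]
eef_rot: [-0.001, 0.751, 0.66, -0.0]
wrist_force: [1.4, 7.1, -10.9]
opening: 0.2
```

Emit:
move_arm(
  moves=[
    {"gripper":0,"x":-0.1,"y":0,"z":0,"roll":0},
    {"gripper":0,"x":-0.1,"y":0,"z":0,"roll":0},
  ],
)

```text
time_s: 13.12
eef_pos: [0.5919, 0.1168, 0.2286]
eef_rot: [-0.002, 0.751, 0.66, 0.001]
wrist_force: [2.5, 14.1, -12.1]
opening: 0.2
```

```bash
python3 - <<'E'
from h import *
o=ctrl.get_obs(); print(bed(o['eef_pos']),o['eef_pos'],o['wrist_force'],o['torque'])
s=cam('side')
b=cv2.resize(s['img'][110:240,275:365],None,fx=4.5,fy=4.5,interpolation=cv2.INTER_CUBIC)
save((b.astype(float)**.6*9).clip(0,255).astype(np.uint8),'v9.png')
E
```

```text
[-4.02308521 30.01079704] [0.59187568 0.116779   0.22858215] [  2.45278877  14.05293633 -12.12536278] [ 2.89838245 -0.36550165  0.02714343]
```

View pics/v9.png

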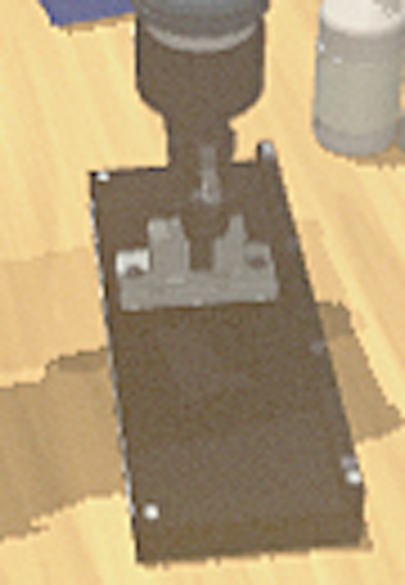

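The drop was felt at bed y ≈ 31: z fell 2.5 mm, the press vanished and a wall force appeared. I back off the wall, then lower the stop home.

Emit:
move_arm(
  moves=[
    {"gripper":0,"x":0.2,"y":0,"z":0,"roll":0},
    {"gripper":0,"x":0,"y":0,"z":0.1,"roll":0},
    {"gripper":0,"x":0,"y":0,"z":0,"roll":0},
  ],
)

```text
time_s: 13.55
eef_pos: [0.5924, 0.1176, 0.2283]
eef_rot: [-0.001, 0.751, 0.66, 0.0]
wrist_force: [-0.9, 7.0, -6.7]
opening: 0.202
```

Emit:
move_arm(
  moves=[
    {"gripper":0,"x":0,"y":0,"z":0.15,"roll":0},
    {"gripper":0,"x":0,"y":0,"z":0,"roll":0},
  ],
)

```text
time_s: 13.8
eef_pos: [0.5927, 0.1176, 0.2272]
eef_rot: [-0.001, 0.751, 0.66, 0.0]
wrist_force: [1.3, 6.8, -6.5]
opening: 0.196
```

Emit:
move_arm(
  moves=[
    {"gripper":0,"x":0,"y":0,"z":0.1,"roll":0},
    {"gripper":0,"x":0,"y":0,"z":0,"roll":0},
  ],
)

```text
time_s: 14.05
eef_pos: [0.5929, 0.1176, 0.2264]
eef_rot: [-0.0, 0.751, 0.66, 0.001]
wrist_force: [0.8, 6.3, -5.1]
opening: 0.199
```

Emit:
move_arm(
  moves=[
    {"gripper":0,"x":0.05,"y":0,"z":0.1,"roll":0},
    {"gripper":0,"x":0,"y":0,"z":0,"roll":0},
  ],
)

```text
time_s: 14.3
eef_pos: [0.593, 0.1177, 0.2255]
eef_rot: [-0.0, 0.751, 0.66, 0.0]
wrist_force: [-0.2, 5.4, -4.2]
opening: 0.202
```

Emit:
move_arm(
  moves=[
    {"gripper":0,"x":0.03,"y":0,"z":0.08,"roll":0},
    {"gripper":0,"x":0,"y":0,"z":0,"roll":0},
  ],
)

```text
time_s: 14.55
eef_pos: [0.5931, 0.1179, 0.2254]
eef_rot: [0.0, 0.751, 0.66, 0.0]
wrist_force: [-3.4, 4.3, 0.8]
opening: 0.195
```

It bottoms at tcp 0.2254, which is 5.6 mm below riding height. I let go, wait, then grip again.

Emit:
move_arm(
  moves=[
    {"gripper":45,"x":0,"y":0,"z":0,"roll":0},
    {"gripper":45,"x":0,"y":0,"z":-0.1,"roll":0},
    {"gripper":45,"x":0,"y":0,"z":0,"roll":0},
    {"gripper":45,"x":0,"y":0,"z":0,"roll":0},
    {"gripper":45,"x":0,"y":0,"z":0,"roll":0},
  ],
)

```text
time_s: 15.18
eef_pos: [0.5929, 0.1176, 0.2254]
eef_rot: [0.0, 0.751, 0.66, -0.0]
wrist_force: [0.2, -0.1, -0.7]
opening: 0.45
```

Emit:
move_arm(
  moves=[
    {"gripper":45,"x":0,"y":0,"z":0,"roll":0},
    {"gripper":45,"x":0,"y":0,"z":0,"roll":0},
  ],
)

```text
time_s: 15.42
eef_pos: [0.5929, 0.1177, 0.2253]
eef_rot: [-0.0, 0.751, 0.66, -0.0]
wrist_force: [-0.3, -0.8, -0.1]
opening: 0.447
```

```bash
python3 - <<'E'
from h import *
s=cam('side')
b=cv2.resize(s['img'][130:200,275:365],None,fx=7,fy=7,interpolation=cv2.INTER_CUBIC)
save((b.astype(float)**.6*9).clip(0,255).astype(np.uint8),'v10.png')
E
```

```text
(no output)
```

View pics/v10.png

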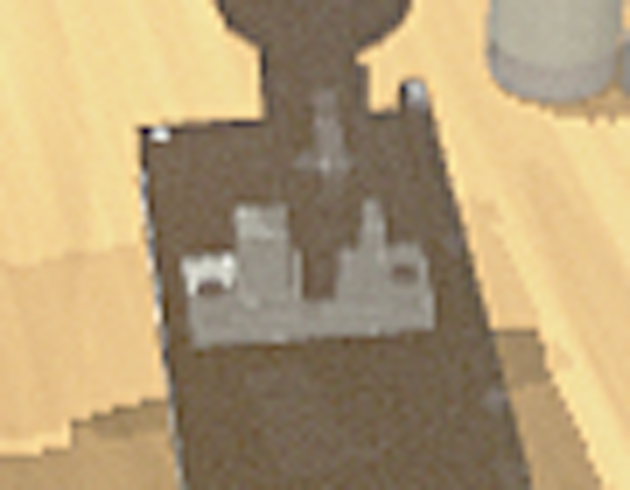

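The stop sits square in the keyway, plate edge (190,345)–(433,325) parallel to the bed, and the fingers are clear with zero force. Now the regrip and pull.

Emit:
move_arm(
  moves=[
    {"gripper":0,"x":0,"y":0,"z":0,"roll":0},
    {"gripper":0,"x":0,"y":0,"z":0,"roll":0},
    {"gripper":0,"x":0,"y":0,"z":0,"roll":0},
    {"gripper":0,"x":0,"y":0,"z":0,"roll":0},
    {"gripper":0,"x":-0.05,"y":0,"z":0,"roll":0},
  ],
)

```text
time_s: 16.1
eef_pos: [0.5929, 0.1177, 0.2255]
eef_rot: [-0.0, 0.751, 0.66, 0.001]
wrist_force: [1.2, 6.3, 1.9]
opening: 0.198
```

Emit:
move_arm(
  moves=[
    {"gripper":0,"x":-0.1,"y":0,"z":0,"roll":0},
    {"gripper":0,"x":0,"y":0,"z":0,"roll":0},
  ],
)

```text
time_s: 16.35
eef_pos: [0.5928, 0.1173, 0.2256]
eef_rot: [-0.001, 0.751, 0.66, 0.001]
wrist_force: [1.4, 9.0, 1.2]
opening: 0.2
```

Emit:
move_arm(
  moves=[
    {"gripper":0,"x":-0.1,"y":0,"z":0,"roll":0},
    {"gripper":0,"x":0,"y":0,"z":0,"roll":0},
  ],
)

```text
time_s: 16.6
eef_pos: [0.5927, 0.117, 0.2256]
eef_rot: [-0.001, 0.751, 0.66, 0.002]
wrist_force: [1.2, 11.8, 0.1]
opening: 0.197
```

Emit:
move_arm(
  moves=[
    {"gripper":0,"x":-0.1,"y":0,"z":0,"roll":0},
    {"gripper":0,"x":0,"y":0,"z":0,"roll":0},
  ],
)

```text
time_s: 16.85
eef_pos: [0.5926, 0.1166, 0.2256]
eef_rot: [-0.001, 0.751, 0.66, 0.002]
wrist_force: [1.7, 14.4, -0.6]
opening: 0.204
```

Emit:
move_arm(
  moves=[
    {"gripper":0,"x":-0.2,"y":0,"z":0.03,"roll":0},
    {"gripper":0,"x":0,"y":0,"z":0,"roll":0},
    {"gripper":0,"x":0,"y":0,"z":0,"roll":0},
    {"gripper":0,"x":0,"y":0,"z":0,"roll":0},
    {"gripper":0,"x":0,"y":0,"z":0,"roll":0},
  ],
)

```text
time_s: 17.48
eef_pos: [0.5924, 0.1159, 0.2257]
eef_rot: [-0.002, 0.751, 0.66, 0.004]
wrist_force: [2.8, 21.8, 0.9]
opening: 0.199
```

Emit:
move_arm(
  moves=[
    {"gripper":0,"x":0,"y":0,"z":0,"roll":0},
    {"gripper":0,"x":0,"y":0,"z":0,"roll":0},
  ],
)

```text
time_s: 17.73
eef_pos: [0.5924, 0.1159, 0.2257]
eef_rot: [-0.002, 0.751, 0.66, 0.004]
wrist_force: [2.5, 21.2, 1.3]
opening: 0.197
```

The pull read 21–22 N for about 0.8 s with z steady at 0.2257. I relax, shift the stop 4 mm along the keyway toward the rail so that it covers the first bar's lane better, then let go.

Emit:
move_arm(
  moves=[
    {"gripper":0,"x":0.4,"y":0,"z":0,"roll":0},
    {"gripper":0,"x":0.1,"y":0.2,"z":0,"roll":0},
    {"gripper":0,"x":0,"y":0.2,"z":0,"roll":0},
    {"gripper":0,"x":0,"y":0,"z":0,"roll":0},
    {"gripper":0,"x":0,"y":0,"z":0,"roll":0},
  ],
)

```text
time_s: 18.35
eef_pos: [0.595, 0.1176, 0.2256]
eef_rot: [-0.003, 0.751, 0.66, -0.002]
wrist_force: [-13.6, 5.7, 16.2]
opening: 0.2
```

```bash
python3 - <<'E'
from h import *
o=ctrl.get_obs(); print(bed(o['eef_pos']),o['eef_pos'],o['wrist_force'],head())
E
```

```text
[-1.05670621 31.2301472 ] [0.5949744  0.11760614 0.22558242] [-13.57605716   5.67308528  16.2158111 ] 82.62137741896775
```

Emit:
move_arm(
  moves=[
    {"gripper":45,"x":0,"y":0,"z":0,"roll":0},
    {"gripper":45,"x":0,"y":0,"z":0,"roll":0},
    {"gripper":45,"x":0,"y":0,"z":-2,"roll":0},
    {"gripper":45,"x":0,"y":0,"z":-4,"roll":0},
    {"gripper":45,"x":0,"y":0,"z":-4,"roll":0},
  ],
)

```text
time_s: 18.98
eef_pos: [0.597, 0.1164, 0.3274]
eef_rot: [0.0, 0.751, 0.66, 0.0]
wrist_force: [0.8, -0.7, -1.0]
opening: 0.453
```

Emit:
move_arm(
  moves=[
    {"gripper":45,"x":-6,"y":-2,"z":0,"roll":-10},
    {"gripper":45,"x":-6,"y":-2,"z":0,"roll":0},
    {"gripper":45,"x":-6,"y":-2,"z":0,"roll":0},
    {"gripper":45,"x":-4,"y":-2,"z":0,"roll":0},
  ],
)

```text
time_s: 19.48
eef_pos: [0.5167, -0.1034, 0.3269]
eef_rot: [0.001, 0.691, 0.722, 0.0]
wrist_force: [0.4, -1.1, -0.3]
opening: 0.449
```

```bash
python3 - <<'E'
from meas import *
for n in('top','side'):
    c=cam(n); print(n,*[tuple(float(v) for v in b) for b in bars(c)],sep='\n'); save(c,n+'11.png')
go((.44,-.2))
E
```

```text
top
(443.8, -283.3, 128.0, 17.0, 9.600000381469727)
(583.0, -293.3, 129.0, 17.0, 11.800000190734863)
(586.2, -356.0, 129.0, 17.0, 174.60000610351562)
(724.3, -241.7, 108.0, 18.0, 93.9000015258789)
side
(439.6, -201.9, 126.0, 22.0, 6.099999904632568)
(445.2, -289.6, 126.0, 19.0, 9.899999618530273)
(582.4, -212.3, 128.0, 22.0, 178.89999389648438)
(584.9, -298.9, 129.0, 17.0, 12.0)
(587.7, -362.3, 128.0, 18.0, 174.5)
(725.2, -249.7, 108.0, 17.0, 93.69999694824219)
pos [0.5163, -0.1045, 0.3266] H 92.3 shift now (np.float64(-9.23), np.float64(-8.0)) roll 0 shift after roll (np.float64(-9.23), np.float64(-8.0)) z 0.3266
```

View pics/side11.png

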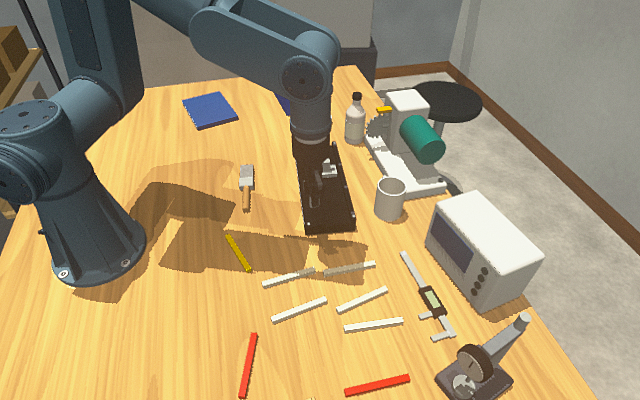

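The five bars are where they were: top and side views agree in x and differ by about 7 mm in y, which the jaws absorb. The stop is at (328,170) and the fingers are clear. I go for bar A at about (0.440, −0.198).

Emit:
move_arm(
  moves=[
    {"gripper":45,"x":-3,"y":-2.7,"z":2,"roll":0},
    {"gripper":45,"x":-3,"y":-2.7,"z":3,"roll":0},
    {"gripper":45,"x":-3,"y":-2.6,"z":3,"roll":-3.7},
    {"gripper":45,"x":0,"y":0,"z":3,"roll":0},
    {"gripper":45,"x":0,"y":0,"z":0,"roll":0},
  ],
)

```text
time_s: 20.2
eef_pos: [0.4408, -0.1938, 0.2141]
eef_rot: [-0.002, 0.668, 0.745, -0.0]
wrist_force: [-0.9, -0.2, 1.0]
opening: 0.453
```

```bash
python3 - <<'E'
from h import *
go((.440,-.198),96.1)
E
```

```text
pos [0.4408, -0.1938, 0.2141] H 96.24 shift now (np.float64(-0.41), np.float64(-0.13)) roll 0.14 shift after roll (np.float64(-0.41), np.float64(-0.13)) z 0.2141
```

Emit:
move_arm(
  moves=[
    {"gripper":45,"x":-0.4,"y":-0.1,"z":2,"roll":0},
    {"gripper":45,"x":0,"y":0,"z":1.3,"roll":0},
    {"gripper":45,"x":0,"y":0,"z":0.4,"roll":0},
    {"gripper":0,"x":0,"y":0,"z":0,"roll":0},
    {"gripper":0,"x":0,"y":0,"z":0,"roll":0},
  ],
)

```text
time_s: 20.82
eef_pos: [0.4413, -0.1984, 0.1789]
eef_rot: [0.001, 0.667, 0.745, 0.0]
wrist_force: [0.0, -0.1, -0.2]
opening: 0.123
```

Emit:
move_arm(
  moves=[
    {"gripper":0,"x":0,"y":0,"z":0,"roll":0},
    {"gripper":0,"x":0,"y":0,"z":0,"roll":0},
  ],
)

```text
time_s: 21.08
eef_pos: [0.4412, -0.1984, 0.1789]
eef_rot: [0.001, 0.667, 0.745, 0.0]
wrist_force: [0.2, 1.2, 5.9]
opening: 0.126
```

Emit:
move_arm(
  moves=[
    {"gripper":0,"x":0,"y":0,"z":-3,"roll":0},
    {"gripper":0,"x":0,"y":0,"z":-5,"roll":-10.5},
    {"gripper":0,"x":0,"y":0,"z":-3,"roll":-10.5},
    {"gripper":0,"x":0,"y":0,"z":0,"roll":-10.5},
    {"gripper":0,"x":0,"y":0,"z":0,"roll":-10.5},
  ],
)

```text
time_s: 21.7
eef_pos: [0.4409, -0.1983, 0.2888]
eef_rot: [0.001, 0.353, 0.936, -0.0]
wrist_force: [-0.9, 0.3, -0.9]
opening: 0.124
```

Emit:
move_arm(
  moves=[
    {"gripper":0,"x":0,"y":0,"z":0,"roll":-10.5},
    {"gripper":0,"x":0,"y":0,"z":0,"roll":-10.5},
    {"gripper":0,"x":0,"y":0,"z":0,"roll":-10.5},
    {"gripper":0,"x":0,"y":0,"z":0,"roll":0},
  ],
)

```text
time_s: 22.2
eef_pos: [0.4919, -0.0864, 0.2719]
eef_rot: [-0.02, 0.152, 0.985, -0.074]
wrist_force: [0.6, -0.4, -0.1]
opening: 0.124
```

```bash
python3 - <<'E'
from h import *
go(world(22,-60),172.6); o=ctrl.get_obs(); print(o['opening'],o['q'][5])
E
```

```text
pos [0.4919, -0.0864, 0.2719] H 162.42 shift now (np.float64(-7.54), np.float64(13.98)) roll -10.18 shift after roll (np.float64(-9.9), np.float64(12.43)) z 0.2719
0.12366657690084527 -3.1174967529729343
```

Joint 6 reached its limit there and pulled the pose off. I roll back, move over the bed, and then finish the turn.

Emit:
move_arm(
  moves=[
    {"gripper":0,"x":0,"y":0,"z":0,"roll":10.5},
    {"gripper":0,"x":0,"y":0,"z":0,"roll":10.5},
    {"gripper":0,"x":0,"y":0,"z":0,"roll":0},
  ],
)

```text
time_s: 22.58
eef_pos: [0.4917, -0.0899, 0.2729]
eef_rot: [-0.005, 0.331, 0.94, -0.076]
wrist_force: [0.4, 0.3, -0.5]
opening: 0.124
```

```bash
python3 - <<'E'
from h import *
go(world(22,-60),172.6); o=ctrl.get_obs(); print(o['opening'],o['q'],o['eef_rot'])
E
```

```text
pos [0.4917, -0.0899, 0.2729] H 141.35 shift now (np.float64(-1.81), np.float64(16.05)) roll -31.25 shift after roll (np.float64(-9.88), np.float64(12.78)) z 0.2729
0.12379560673472126 [-0.37334625  0.19449053  1.88840826 -0.17441304  1.0701256  -2.75259646] [-0.00509795  0.33137664  0.94040198 -0.07620794]
```

The tool is now tilted 8.7° sideways, and no command tilts it back directly. Hitting the opposite joint-6 limit at the same azimuth should give the mirror tilt and cancel it, and I can watch it build up row by row. So I return to that azimuth and roll round.

Emit:
move_arm(
  moves=[
    {"gripper":0,"x":-1,"y":-4,"z":-2,"roll":10.5},
    {"gripper":0,"x":-2,"y":-4,"z":-2,"roll":10.5},
    {"gripper":0,"x":-2,"y":-3,"z":0,"roll":10.5},
    {"gripper":0,"x":0,"y":0,"z":0,"roll":10.5},
    {"gripper":0,"x":0,"y":0,"z":0,"roll":10.5},
  ],
)

```text
time_s: 23.2
eef_pos: [0.4438, -0.1944, 0.3312]
eef_rot: [0.029, 0.715, 0.695, -0.071]
wrist_force: [-0.6, -0.4, 0.2]
opening: 0.124
```

Emit:
move_arm(
  moves=[
    {"gripper":0,"x":0,"y":0,"z":0,"roll":10.5},
    {"gripper":0,"x":0,"y":0,"z":0,"roll":10.5},
    {"gripper":0,"x":0,"y":0,"z":0,"roll":10.5},
    {"gripper":0,"x":0,"y":0,"z":0,"roll":10.5},
    {"gripper":0,"x":0,"y":0,"z":0,"roll":10.5},
  ],
)

```text
time_s: 23.82
eef_pos: [0.444, -0.1938, 0.331]
eef_rot: [0.057, 0.948, 0.308, -0.05]
wrist_force: [0.4, 0.3, 0.5]
opening: 0.124
```

Emit:
move_arm(
  moves=[
    {"gripper":0,"x":0,"y":0,"z":0,"roll":10.5},
    {"gripper":0,"x":0,"y":0,"z":0,"roll":10.5},
    {"gripper":0,"x":0,"y":0,"z":0,"roll":10.5},
    {"gripper":0,"x":0,"y":0,"z":0,"roll":10.5},
    {"gripper":0,"x":0,"y":0,"z":0,"roll":10.5},
  ],
)

```text
time_s: 24.45
eef_pos: [0.444, -0.1938, 0.331]
eef_rot: [0.074, 0.987, -0.143, -0.02]
wrist_force: [-0.2, -0.5, -0.7]
opening: 0.124
```

Emit:
move_arm(
  moves=[
    {"gripper":0,"x":0,"y":0,"z":0,"roll":10.5},
    {"gripper":0,"x":0,"y":0,"z":0,"roll":10.5},
    {"gripper":0,"x":0,"y":0,"z":0,"roll":10.5},
    {"gripper":0,"x":0,"y":0,"z":0,"roll":10.5},
    {"gripper":0,"x":0,"y":0,"z":0,"roll":10.5},
  ],
)

```text
time_s: 25.08
eef_pos: [0.444, -0.1938, 0.3309]
eef_rot: [0.075, 0.822, -0.565, 0.015]
wrist_force: [0.0, -0.6, -0.6]
opening: 0.122
```

```bash
cat >> h.py <<'E'
def st():
    o=ctrl.get_obs(); w,x,y,z=o['eef_rot']; t=np.degrees([2*(x*z+w*y),2*(y*z-w*x)])
    print('t',round(o['time_s'],2),'pos',np.round(o['eef_pos'],4).tolist(),'H',round(head(),2),'tilt xy deg',t.round(2).tolist(),'q deg',np.degrees(o['q']).round(1).tolist(),'F',np.round(o['wrist_force'],1).tolist(),'op',round(o['opening'],3),'bed',bed(o['eef_pos']).round(1).tolist())
E
python3 -c "
from h import *
st()"
```

```text
t 25.07 pos [0.444, -0.1938, 0.3309] H -68.65 tilt xy deg [-3.45, -8.02] q deg [-35.0, 3.6, 108.9, -9.4, 66.0, 37.7] F [0.0, -0.6, -0.6] op 0.122 bed [-110.6, -297.0]
```

Emit:
move_arm(
  moves=[
    {"gripper":0,"x":0,"y":0,"z":0,"roll":10.5},
    {"gripper":0,"x":0,"y":0,"z":0,"roll":10.5},
    {"gripper":0,"x":0,"y":0,"z":0,"roll":10.5},
    {"gripper":0,"x":0,"y":0,"z":0,"roll":10.5},
    {"gripper":0,"x":0,"y":0,"z":0,"roll":10.5},
  ],
)

```text
time_s: 25.7
eef_pos: [0.444, -0.1938, 0.3309]
eef_rot: [-0.061, -0.487, 0.87, -0.046]
wrist_force: [0.1, -0.6, -0.6]
opening: 0.119
```

Emit:
move_arm(
  moves=[
    {"gripper":0,"x":0,"y":0,"z":0,"roll":10.5},
    {"gripper":0,"x":0,"y":0,"z":0,"roll":10.5},
    {"gripper":0,"x":0,"y":0,"z":0,"roll":10.5},
    {"gripper":0,"x":0,"y":0,"z":0,"roll":10.5},
    {"gripper":0,"x":0,"y":0,"z":0,"roll":10.5},
  ],
)

```text
time_s: 26.32
eef_pos: [0.444, -0.1938, 0.3309]
eef_rot: [-0.034, -0.052, 0.996, -0.068]
wrist_force: [-0.8, 0.3, -0.6]
opening: 0.125
```

Emit:
move_arm(
  moves=[
    {"gripper":0,"x":0,"y":0,"z":0,"roll":10.5},
    {"gripper":0,"x":0,"y":0,"z":0,"roll":10.5},
    {"gripper":0,"x":0,"y":0,"z":0,"roll":8},
    {"gripper":0,"x":0,"y":0,"z":0,"roll":5},
  ],
)

```text
time_s: 26.82
eef_pos: [0.444, -0.1938, 0.3309]
eef_rot: [-0.012, 0.24, 0.968, -0.075]
wrist_force: [-0.0, 0.4, -0.0]
opening: 0.126
```

```bash
python3 -c "
from h import *
st()"
```

```text
t 26.82 pos [0.444, -0.1938, 0.3309] H 152.22 tilt xy deg [-3.45, -8.02] q deg [-35.0, 3.6, 108.9, -9.4, 66.0, 176.5] F [-0.0, 0.4, -0.0] op 0.126 bed [-110.6, -297.0]
```

Emit:
move_arm(
  moves=[
    {"gripper":0,"x":0,"y":0,"z":0,"roll":7},
  ],
)

```text
time_s: 26.95
eef_pos: [0.4314, -0.2099, 0.3338]
eef_rot: [-0.004, 0.287, 0.956, -0.064]
wrist_force: [-0.1, -0.9, -0.1]
opening: 0.124
```

```bash
python3 -c "
from h import *
st()"
```

```text
t 26.95 pos [0.4314, -0.2099, 0.3338] H 146.7 tilt xy deg [-2.59, -6.86] q deg [-38.0, 2.5, 109.6, -7.7, 65.9, 178.5] F [-0.1, -0.9, -0.1] op 0.124 bed [-121.1, -314.6]
```

The cancellation works. Continuing.

Emit:
move_arm(
  moves=[
    {"gripper":0,"x":0,"y":0,"z":0,"roll":10},
    {"gripper":0,"x":0,"y":0,"z":0,"roll":0},
  ],
)

```text
time_s: 27.2
eef_pos: [0.4006, -0.2422, 0.338]
eef_rot: [0.01, 0.351, 0.935, -0.043]
wrist_force: [0.6, 0.4, -0.4]
opening: 0.121
```

```bash
python3 -c "
from h import *
st()"
```

```text
t 27.2 pos [0.4006, -0.2422, 0.338] H 138.99 tilt xy deg [-0.65, -4.99] q deg [-44.4, 0.1, 111.5, -4.4, 65.5, 178.4] F [0.6, 0.4, -0.4] op 0.121 bed [-147.5, -350.6]
```

Emit:
move_arm(
  moves=[
    {"gripper":0,"x":0,"y":0,"z":0,"roll":-10},
    {"gripper":0,"x":0,"y":0,"z":0,"roll":-10},
    {"gripper":0,"x":0,"y":0,"z":0,"roll":-10},
    {"gripper":0,"x":0,"y":0,"z":0,"roll":-10},
    {"gripper":0,"x":-1,"y":5,"z":0,"roll":0},
  ],
)

```text
time_s: 27.82
eef_pos: [0.4134, -0.1919, 0.3337]
eef_rot: [-0.005, 0.008, 0.999, -0.044]
wrist_force: [1.3, 1.3, -0.4]
opening: 0.127
```

Emit:
move_arm(
  moves=[
    {"gripper":0,"x":-1.8,"y":5.5,"z":0,"roll":0},
    {"gripper":0,"x":-1.8,"y":5.5,"z":0,"roll":0},
    {"gripper":0,"x":-1.8,"y":5,"z":0,"roll":0},
    {"gripper":0,"x":0,"y":0,"z":0,"roll":0},
  ],
)

```text
time_s: 28.32
eef_pos: [0.4702, -0.0286, 0.3183]
eef_rot: [-0.006, 0.004, 0.999, -0.043]
wrist_force: [-0.4, 0.7, -1.1]
opening: 0.126
```

```bash
python3 -c "
from h import *
st()"
```

```text
t 28.32 pos [0.4702, -0.0286, 0.3183] H 179.5 tilt xy deg [-0.67, -4.92] q deg [-16.4, 2.9, 111.1, -5.4, 65.3, 166.3] F [-0.4, 0.7, -1.1] op 0.126 bed [-106.0, -129.8]
```

Emit:
move_arm(
  moves=[
    {"gripper":0,"x":0,"y":4,"z":0,"roll":0},
    {"gripper":0,"x":0,"y":4,"z":0,"roll":0},
    {"gripper":0,"x":0,"y":0,"z":0,"roll":8},
    {"gripper":0,"x":0,"y":0,"z":0,"roll":6},
    {"gripper":0,"x":0,"y":0,"z":0,"roll":0},
  ],
)

```text
time_s: 28.95
eef_pos: [0.4604, -0.0016, 0.3146]
eef_rot: [0.002, 0.106, 0.994, -0.016]
wrist_force: [-0.1, 0.4, -0.1]
opening: 0.122
```

```bash
python3 -c "
from h import *
st()"
```

```text
t 28.95 pos [0.4604, -0.0016, 0.3146] H 167.88 tilt xy deg [0.05, -1.81] q deg [-14.5, 1.6, 112.9, -1.9, 65.0, 178.5] F [-0.1, 0.4, -0.1] op 0.122 bed [-119.1, -104.3]
```

Emit:
move_arm(
  moves=[
    {"gripper":0,"x":0,"y":0,"z":0,"roll":-10},
    {"gripper":0,"x":0,"y":4,"z":0,"roll":-4},
    {"gripper":0,"x":0,"y":4,"z":0,"roll":0},
    {"gripper":0,"x":0,"y":0,"z":0,"roll":0},
  ],
)

```text
time_s: 29.45
eef_pos: [0.4604, 0.0816, 0.3118]
eef_rot: [-0.0, -0.019, 1.0, -0.015]
wrist_force: [1.3, -0.5, -0.6]
opening: 0.126
```

```bash
python3 -c "
from h import *
st()"
```

```text
t 29.45 pos [0.4604, 0.0816, 0.3118] H -177.8 tilt xy deg [0.02, -1.77] q deg [-4.0, 2.9, 111.9, -2.0, 65.0, 174.6] F [1.3, -0.5, -0.6] op 0.126 bed [-129.9, -21.8]
```

Emit:
move_arm(
  moves=[
    {"gripper":0,"x":0,"y":0,"z":0,"roll":9.6},
    {"gripper":0,"x":0,"y":0,"z":0,"roll":0},
  ],
)

```text
time_s: 29.7
eef_pos: [0.4575, 0.0547, 0.3122]
eef_rot: [0.003, 0.055, 0.998, -0.002]
wrist_force: [0.2, -0.1, 0.4]
opening: 0.122
```

```bash
python3 -c "
from h import *
st()"
```

```text
t 29.7 pos [0.4575, 0.0547, 0.3122] H 173.66 tilt xy deg [0.28, -0.25] q deg [-7.9, 1.8, 113.0, -0.2, 64.8, 178.5] F [0.2, -0.1, 0.4] op 0.122 bed [-129.3, -48.9]
```

The tool is vertical again, within 0.4°. From here I keep joint 6 near its middle, using heading −7.4 for placing and about −84 for grasping. I roll −178.5° and then carry bar A to the bed.

Emit:
move_arm(
  moves=[
    {"gripper":0,"x":0,"y":0,"z":0,"roll":-10.5},
    {"gripper":0,"x":0,"y":0,"z":0,"roll":-10.5},
    {"gripper":0,"x":0,"y":0,"z":0,"roll":-10.5},
    {"gripper":0,"x":0,"y":0,"z":0,"roll":-10.5},
    {"gripper":0,"x":0,"y":0,"z":0,"roll":-10.5},
  ],
)

```text
time_s: 30.32
eef_pos: [0.4576, 0.0557, 0.3122]
eef_rot: [0.001, -0.396, 0.918, -0.003]
wrist_force: [-0.1, -0.1, -0.7]
opening: 0.124
```

Emit:
move_arm(
  moves=[
    {"gripper":0,"x":0,"y":0,"z":0,"roll":-10.5},
    {"gripper":0,"x":0,"y":0,"z":0,"roll":-10.5},
    {"gripper":0,"x":0,"y":0,"z":0,"roll":-10.5},
    {"gripper":0,"x":0,"y":0,"z":0,"roll":-10.5},
    {"gripper":0,"x":0,"y":0,"z":0,"roll":-10.5},
  ],
)

```text
time_s: 30.95
eef_pos: [0.4576, 0.0557, 0.3122]
eef_rot: [-0.0, 0.761, -0.649, 0.003]
wrist_force: [-0.6, 0.7, -0.0]
opening: 0.122
```

Emit:
move_arm(
  moves=[
    {"gripper":0,"x":0,"y":0,"z":0,"roll":-10.5},
    {"gripper":0,"x":0,"y":0,"z":0,"roll":-10.5},
    {"gripper":0,"x":0,"y":0,"z":0,"roll":-10.5},
    {"gripper":0,"x":0,"y":0,"z":0,"roll":-10.5},
    {"gripper":0,"x":0,"y":0,"z":0,"roll":-10.5},
  ],
)

```text
time_s: 31.58
eef_pos: [0.4576, 0.0557, 0.3122]
eef_rot: [0.001, 0.969, -0.245, 0.003]
wrist_force: [0.0, 0.4, -0.5]
opening: 0.126
```

Emit:
move_arm(
  moves=[
    {"gripper":0,"x":0,"y":0,"z":0,"roll":-10.5},
    {"gripper":0,"x":0,"y":0,"z":0,"roll":-10.5},
    {"gripper":0,"x":0,"y":0,"z":0,"roll":-2.5},
    {"gripper":0,"x":0,"y":0,"z":0,"roll":0},
  ],
)

```text
time_s: 32.08
eef_pos: [0.4576, 0.0558, 0.3122]
eef_rot: [0.002, 0.999, -0.046, 0.003]
wrist_force: [0.3, -0.1, 0.3]
opening: 0.127
```

```bash
python3 -c "
from h import *
st(); go(world(22,-60),-7.4)"
```

```text
t 32.08 pos [0.4576, 0.0558, 0.3122] H -5.29 tilt xy deg [0.28, -0.23] q deg [-7.8, 1.8, 113.0, -0.2, 64.9, -2.4] F [0.3, -0.1, 0.3] op 0.127 bed [-129.3, -47.8]
pos [0.4576, 0.0558, 0.3122] H -5.29 shift now (np.float64(15.08), np.float64(1.78)) roll 2.11 shift after roll (np.float64(15.13), np.float64(1.22)) z 0.3122
```

Emit:
move_arm(
  moves=[
    {"gripper":0,"x":0,"y":0,"z":0,"roll":2.1},
    {"gripper":0,"x":5,"y":0.4,"z":2,"roll":0},
    {"gripper":0,"x":5,"y":0.4,"z":2,"roll":0},
    {"gripper":0,"x":4.1,"y":0.4,"z":2,"roll":0},
    {"gripper":0,"x":1,"y":0,"z":2,"roll":0},
  ],
)

```text
time_s: 32.7
eef_pos: [0.6083, 0.0232, 0.2323]
eef_rot: [0.002, 0.998, -0.066, 0.003]
wrist_force: [-0.8, 0.2, 0.1]
opening: 0.125
```

```bash
python3 - <<'E'
from h import *
st(); go(world(22,-60),-7.4)
s=cam('side'); b=cv2.resize(s['img'][130:280,250:390],None,fx=4,fy=4,interpolation=cv2.INTER_CUBIC)
save((b.astype(float)**.7*5.2).clip(0,255).astype(np.uint8),'v12.png')
E
```

```text
t 32.7 pos [0.6083, 0.0232, 0.2323] H -7.58 tilt xy deg [0.39, -0.24] q deg [-8.9, 26.0, 93.8, -0.2, 59.8, -1.3] F [-0.8, 0.2, 0.1] op 0.125 bed [24.3, -60.7]
pos [0.6083, 0.0232, 0.2323] H -7.58 shift now (np.float64(-0.23), np.float64(-0.07)) roll -0.18 shift after roll (np.float64(-0.23), np.float64(-0.07)) z 0.2323
```

View pics/v12.png

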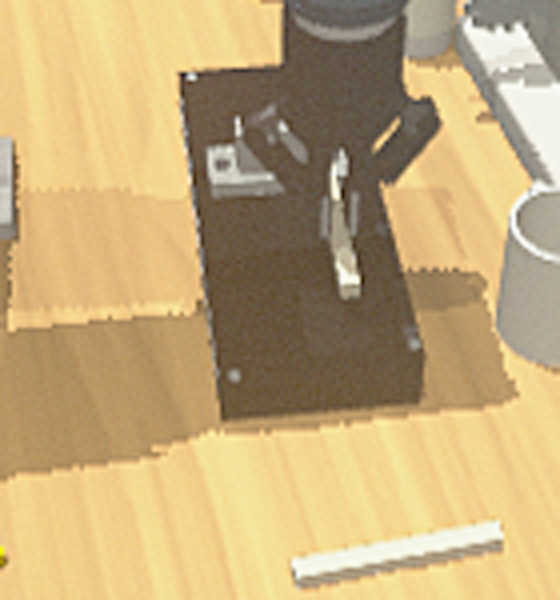

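```bash
python3 - <<'E'
from h import *
s=cam('side'); f=lambda u,v,z: bed(ray(s,[[250+u/4-.4,130+v/4-.4]],z))[0].round(1)
print('bar front top end',f(348,283,.066),'bottom',f(348,298,.0535),'bar rear top',f(338,160,.066),'stop plate front bottom near corner',f(213,196,.0305),'top',f(211,182,.0445))
print('bed right near corner',f(222,418,0),f(217,395,.03))
E
```

```text
bar front top end [  24.3 -122.1] bottom [  24.6 -123.1] bar rear top [36.8  1.5] stop plate front bottom near corner [-50.5  14.4] top [-51.7  13.4]
bed right near corner [ -62.8 -169.2] [ -66.1 -176. ]
```

The picture shows bar A held parallel to the bed, its front end at (348,290). By the ray its rear end is about 7 mm short of the stop face. I lower it, slide it to the stop and set it down.

Emit:
move_arm(
  moves=[
    {"gripper":0,"x":-0.2,"y":0,"z":1,"roll":0},
    {"gripper":0,"x":0,"y":0,"z":0.9,"roll":0},
    {"gripper":0,"x":0,"y":-0.3,"z":0.2,"roll":0},
    {"gripper":0,"x":0,"y":-0.2,"z":0,"roll":0},
    {"gripper":0,"x":0,"y":0,"z":0,"roll":0},
  ],
)

```text
time_s: 33.42
eef_pos: [0.605, 0.0296, 0.2125]
eef_rot: [0.002, 0.998, -0.065, 0.003]
wrist_force: [1.2, 0.1, 0.2]
opening: 0.122
```

Emit:
move_arm(
  moves=[
    {"gripper":0,"x":0,"y":-0.2,"z":0,"roll":0},
    {"gripper":0,"x":0,"y":0,"z":0,"roll":0},
  ],
)

```text
time_s: 33.67
eef_pos: [0.6052, 0.0314, 0.2122]
eef_rot: [0.002, 0.998, -0.065, 0.003]
wrist_force: [-0.1, -0.4, -1.1]
opening: 0.121
```

Emit:
move_arm(
  moves=[
    {"gripper":0,"x":0,"y":-0.2,"z":0,"roll":0},
    {"gripper":0,"x":0,"y":0,"z":0,"roll":0},
  ],
)

```text
time_s: 33.92
eef_pos: [0.6056, 0.033, 0.2122]
eef_rot: [0.002, 0.998, -0.065, 0.003]
wrist_force: [1.0, -3.4, -0.4]
opening: 0.121
```

```bash
python3 -c "
from h import *
st()"
```

```text
t 33.92 pos [0.6056, 0.033, 0.2122] H -7.44 tilt xy deg [0.33, -0.24] q deg [-8.0, 27.5, 94.4, -0.2, 57.8, -0.5] F [1.0, -3.4, -0.4] op 0.121 bed [20.4, -51.3]
```

Contact with the stop at −3.4 N. Now set down, release, and prepare the nudge to the rail.

Emit:
move_arm(
  moves=[
    {"gripper":0,"x":0,"y":0,"z":0.25,"roll":0},
    {"gripper":0,"x":0,"y":0,"z":0.1,"roll":0},
    {"gripper":28,"x":0,"y":0,"z":0,"roll":0},
    {"gripper":28,"x":0,"y":0,"z":0,"roll":0},
    {"gripper":28,"x":0,"y":0,"z":-1.5,"roll":0},
  ],
)

```text
time_s: 34.55
eef_pos: [0.6044, 0.0337, 0.2224]
eef_rot: [0.001, 0.998, -0.065, 0.001]
wrist_force: [0.9, 0.2, 0.3]
opening: 0.278
```

Emit:
move_arm(
  moves=[
    {"gripper":0,"x":0,"y":0,"z":-2,"roll":0},
    {"gripper":0,"x":-2.6,"y":0.2,"z":0,"roll":0},
    {"gripper":0,"x":0,"y":0,"z":2,"roll":0},
    {"gripper":0,"x":0,"y":0,"z":1.3,"roll":0},
    {"gripper":0,"x":0,"y":0,"z":0,"roll":0},
  ],
)

```text
time_s: 35.17
eef_pos: [0.579, 0.0346, 0.2086]
eef_rot: [0.001, 0.998, -0.065, 0.001]
wrist_force: [-0.4, 0.6, 0.1]
opening: -0.001
```

```bash
python3 -c "
from h import *
st()"
```

```text
t 35.17 pos [0.579, 0.0346, 0.2086] H -7.44 tilt xy deg [0.12, -0.18] q deg [-8.3, 25.2, 98.4, -0.2, 56.3, -0.7] F [-0.4, 0.6, 0.1] op -0.001 bed [-6.2, -53.1]
```

Emit:
move_arm(
  moves=[
    {"gripper":0,"x":0.5,"y":0,"z":0,"roll":0},
    {"gripper":0,"x":0.5,"y":0,"z":0,"roll":0},
    {"gripper":0,"x":0.5,"y":0,"z":0,"roll":0},
    {"gripper":0,"x":0.5,"y":0,"z":0,"roll":0},
    {"gripper":0,"x":0.4,"y":0,"z":0,"roll":0},
  ],
)

```text
time_s: 35.8
eef_pos: [0.6035, 0.0315, 0.2105]
eef_rot: [0.002, 0.998, -0.065, 0.003]
wrist_force: [-0.6, -0.0, -0.0]
opening: -0.003
```

Emit:
move_arm(
  moves=[
    {"gripper":0,"x":0.2,"y":0,"z":0,"roll":0},
    {"gripper":0,"x":0.2,"y":0,"z":0,"roll":0},
    {"gripper":0,"x":0.2,"y":0,"z":0,"roll":0},
  ],
)

```text
time_s: 36.17
eef_pos: [0.6091, 0.0308, 0.2104]
eef_rot: [0.002, 0.998, -0.065, 0.003]
wrist_force: [-0.2, -0.7, -0.7]
opening: -0.003
```

Emit:
move_arm(
  moves=[
    {"gripper":0,"x":0.2,"y":0,"z":0,"roll":0},
    {"gripper":0,"x":0,"y":0,"z":0,"roll":0},
  ],
)

```text
time_s: 36.42
eef_pos: [0.6112, 0.0305, 0.2105]
eef_rot: [0.002, 0.998, -0.065, 0.003]
wrist_force: [0.8, -0.6, -0.4]
opening: -0.001
```

```bash
python3 -c "
from h import *
st()"
```

```text
t 36.42 pos [0.6112, 0.0305, 0.2105] H -7.43 tilt xy deg [0.29, -0.21] q deg [-8.2, 28.2, 93.5, -0.2, 57.9, -0.7] F [0.8, -0.6, -0.4] op -0.001 bed [26.2, -53.1]
```

Emit:
move_arm(
  moves=[
    {"gripper":0,"x":0.2,"y":0,"z":0.15,"roll":0},
    {"gripper":0,"x":0.2,"y":0,"z":0,"roll":0},
  ],
)

```text
time_s: 36.67
eef_pos: [0.6149, 0.0301, 0.2098]
eef_rot: [0.002, 0.998, -0.065, 0.002]
wrist_force: [-4.0, 0.6, 6.0]
opening: 0.002
```

Emit:
move_arm(
  moves=[
    {"gripper":0,"x":0.2,"y":0,"z":0,"roll":0},
    {"gripper":0,"x":0,"y":0,"z":0,"roll":0},
  ],
)

```text
time_s: 36.92
eef_pos: [0.6171, 0.0298, 0.2097]
eef_rot: [0.002, 0.998, -0.065, 0.003]
wrist_force: [-2.5, 0.2, 4.8]
opening: 0.004
```

```bash
python3 - <<'E'
from h import *
st()
s=cam('side'); b=cv2.resize(s['img'][140:260,280:380],None,fx=5,fy=5,interpolation=cv2.INTER_CUBIC)
save((b.astype(float)**.7*5.2).clip(0,255).astype(np.uint8),'v13.png')
E
```

```text
t 36.92 pos [0.6171, 0.0298, 0.2097] H -7.43 tilt xy deg [0.29, -0.21] q deg [-8.2, 28.9, 92.6, -0.2, 58.2, -0.7] F [-2.5, 0.2, 4.8] op 0.004 bed [32.2, -53.0]
```

View pics/v13.png

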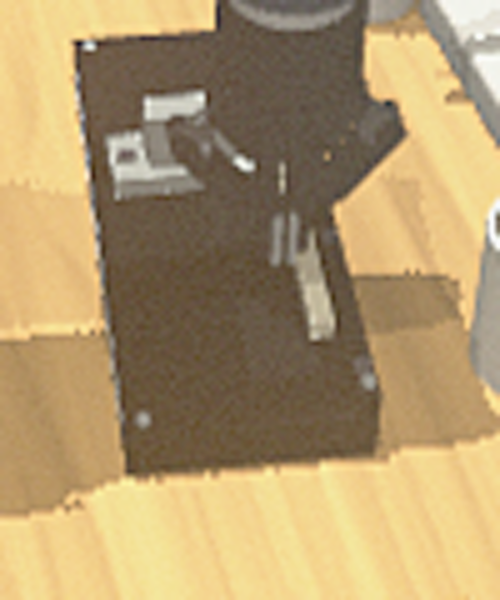

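The image shows the bar with its front end at (320,335) and the thin closed fingers touching it, not yet at the rail. The +5 N upward means the tips drag on the bed, so I raise 2 mm and push on gently.

Emit:
move_arm(
  moves=[
    {"gripper":0,"x":0,"y":0,"z":-0.2,"roll":0},
    {"gripper":0,"x":0.1,"y":0,"z":0,"roll":0},
    {"gripper":0,"x":0,"y":0,"z":0,"roll":0},
  ],
)

```text
time_s: 37.35
eef_pos: [0.618, 0.0296, 0.2109]
eef_rot: [0.002, 0.998, -0.065, 0.003]
wrist_force: [-0.2, 0.7, -0.0]
opening: -0.002
```

Emit:
move_arm(
  moves=[
    {"gripper":0,"x":0.1,"y":0,"z":0,"roll":0},
    {"gripper":0,"x":0,"y":0,"z":0,"roll":0},
  ],
)

```text
time_s: 37.6
eef_pos: [0.6187, 0.0295, 0.2107]
eef_rot: [0.002, 0.998, -0.065, 0.002]
wrist_force: [-1.8, 0.1, -0.2]
opening: 0.003
```

Emit:
move_arm(
  moves=[
    {"gripper":0,"x":0.1,"y":0,"z":0,"roll":0},
    {"gripper":0,"x":0,"y":0,"z":0,"roll":0},
  ],
)

```text
time_s: 37.85
eef_pos: [0.6192, 0.0295, 0.2107]
eef_rot: [0.002, 0.998, -0.065, 0.001]
wrist_force: [-5.2, 0.2, 3.4]
opening: -0.0
```

```bash
python3 - <<'E'
from h import *
st()
E
```

```text
t 37.85 pos [0.6192, 0.0295, 0.2107] H -7.42 tilt xy deg [0.11, -0.19] q deg [-8.2, 29.1, 92.2, -0.2, 58.6, -0.7] F [-5.2, 0.2, 3.4] op -0.0 bed [34.3, -53.1]
```

The rail is felt at tcp x = 34.0 in my bed frame (−5 N), so bar 1 is home and each following bar should stop 12.7 mm earlier. Next is bar C at about (0.581, −0.209).

Emit:
move_arm(
  moves=[
    {"gripper":0,"x":-0.6,"y":0,"z":0,"roll":0},
    {"gripper":45,"x":0,"y":0,"z":-4,"roll":0},
    {"gripper":45,"x":0,"y":4,"z":-4,"roll":0},
    {"gripper":45,"x":0,"y":6,"z":0,"roll":0},
    {"gripper":45,"x":0,"y":6,"z":0,"roll":0},
  ],
)

```text
time_s: 38.48
eef_pos: [0.5929, -0.1295, 0.2928]
eef_rot: [0.002, 0.998, -0.064, 0.004]
wrist_force: [-0.0, 0.2, 0.1]
opening: 0.45
```

Emit:
move_arm(
  moves=[
    {"gripper":45,"x":0,"y":6,"z":0,"roll":0},
    {"gripper":45,"x":0,"y":2.1,"z":0,"roll":10.5},
    {"gripper":45,"x":0,"y":0,"z":0,"roll":10.5},
    {"gripper":45,"x":0,"y":0,"z":0,"roll":10.5},
    {"gripper":45,"x":0,"y":0,"z":0,"roll":10.5},
  ],
)

```text
time_s: 39.1
eef_pos: [0.5824, -0.2088, 0.2918]
eef_rot: [0.001, 0.907, -0.421, 0.004]
wrist_force: [-0.3, 0.5, -0.2]
opening: 0.45
```

Emit:
move_arm(
  moves=[
    {"gripper":45,"x":0,"y":0,"z":1,"roll":10.5},
    {"gripper":45,"x":0,"y":0,"z":2,"roll":10.5},
    {"gripper":45,"x":0,"y":0,"z":2,"roll":10.5},
    {"gripper":45,"x":0,"y":0,"z":1,"roll":10.2},
    {"gripper":45,"x":0,"y":0,"z":0,"roll":0},
  ],
)

```text
time_s: 39.72
eef_pos: [0.5824, -0.2086, 0.2308]
eef_rot: [0.0, -0.701, 0.714, -0.002]
wrist_force: [0.4, 0.3, 0.3]
opening: 0.444
```

```bash
python3 - <<'E'
from meas import *
st(); s=cam('side'); 
for b in bars(s): print([float(v) for v in b])
go((.581,-.209),-91)
E
```

```text
t 39.73 pos [0.5824, -0.2086, 0.2308] H -91.04 tilt xy deg [0.23, -0.17] q deg [-30.7, 27.2, 92.2, -0.0, 60.3, 60.4] F [0.4, 0.3, 0.3] op 0.444 bed [28.5, -293.8]
[445.1, -289.1, 126.0, 18.0, 9.899999618530273]
[584.0, -299.2, 127.0, 17.0, 11.899999618530273]
[587.7, -362.3, 128.0, 18.0, 174.60000610351562]
[725.3, -249.7, 108.0, 17.0, 93.30000305175781]
pos [0.5827, -0.2087, 0.2316] H -90.92 shift now (np.float64(0.03), np.float64(0.17)) roll 0.08 shift after roll (np.float64(0.03), np.float64(0.17)) z 0.2316
```

Emit:
move_arm(
  moves=[
    {"gripper":45,"x":0,"y":0.15,"z":2.5,"roll":0},
    {"gripper":45,"x":0,"y":0,"z":2,"roll":0},
    {"gripper":45,"x":0,"y":0,"z":0.5,"roll":0},
    {"gripper":0,"x":0,"y":0,"z":0,"roll":0},
    {"gripper":0,"x":0,"y":0,"z":0,"roll":0},
  ],
)

```text
time_s: 40.4
eef_pos: [0.5819, -0.2092, 0.1826]
eef_rot: [0.001, -0.7, 0.714, -0.004]
wrist_force: [0.5, -0.7, 0.8]
opening: 0.116
```

Emit:
move_arm(
  moves=[
    {"gripper":0,"x":0,"y":0,"z":0,"roll":0},
    {"gripper":0,"x":0,"y":0,"z":-3,"roll":0},
    {"gripper":0,"x":0,"y":0,"z":-4,"roll":-10.5},
    {"gripper":0,"x":0,"y":0,"z":-4,"roll":-10.5},
    {"gripper":0,"x":0,"y":0,"z":0,"roll":-10.5},
  ],
)

```text
time_s: 41.02
eef_pos: [0.5824, -0.2093, 0.2967]
eef_rot: [0.0, 0.869, -0.494, 0.007]
wrist_force: [0.3, 0.4, -1.1]
opening: 0.118
```

Emit:
move_arm(
  moves=[
    {"gripper":0,"x":0,"y":0,"z":0,"roll":-10.5},
    {"gripper":0,"x":0,"y":0,"z":0,"roll":-10.5},
    {"gripper":0,"x":0,"y":0,"z":0,"roll":-10.5},
    {"gripper":0,"x":0,"y":0,"z":0,"roll":-10.5},
    {"gripper":0,"x":0,"y":0,"z":0,"roll":-10.1},
  ],
)

```text
time_s: 41.65
eef_pos: [0.581, -0.2085, 0.2922]
eef_rot: [0.002, 0.998, -0.063, 0.003]
wrist_force: [0.7, -0.2, -0.5]
opening: 0.116
```

```bash
python3 - <<'E'
from h import *
st(); go(world(14,-60),-7.4)
E
```

```text
t 41.65 pos [0.581, -0.2085, 0.2922] H -7.18 tilt xy deg [0.32, -0.22] q deg [-30.7, 22.2, 91.0, -0.0, 66.4, -23.5] F [0.7, -0.2, -0.5] op 0.116 bed [27.0, -294.0]
pos [0.581, -0.2085, 0.2922] H -7.18 shift now (np.float64(-1.22), np.float64(-23.4)) roll 0.22 shift after roll (np.float64(-1.3), np.float64(-23.4)) z 0.2922
```

Emit:
move_arm(
  moves=[
    {"gripper":0,"x":-0.3,"y":-6,"z":0,"roll":0.2},
    {"gripper":0,"x":-0.3,"y":-6,"z":0,"roll":0},
    {"gripper":0,"x":-0.3,"y":-6,"z":2,"roll":0},
    {"gripper":0,"x":-0.4,"y":-5.4,"z":3,"roll":0},
    {"gripper":0,"x":0,"y":0,"z":0,"roll":0},
  ],
)

```text
time_s: 42.28
eef_pos: [0.5979, 0.0283, 0.2388]
eef_rot: [0.001, 0.998, -0.065, 0.0]
wrist_force: [-0.2, -0.5, -0.9]
opening: 0.12
```

```bash
python3 - <<'E'
from h import *
st()
E
```

```text
t 42.27 pos [0.5979, 0.0283, 0.2388] H -7.43 tilt xy deg [0.01, -0.12] q deg [-8.6, 24.5, 95.1, -0.1, 60.4, -1.1] F [-0.2, -0.5, -0.9] op 0.12 bed [13.4, -57.0]
```

Emit:
move_arm(
  moves=[
    {"gripper":0,"x":0,"y":0.2,"z":1.2,"roll":0},
    {"gripper":0,"x":0,"y":0,"z":1.2,"roll":0},
    {"gripper":0,"x":0,"y":-0.3,"z":0,"roll":0},
    {"gripper":0,"x":0,"y":-0.2,"z":0,"roll":0},
    {"gripper":0,"x":0,"y":-0.1,"z":0,"roll":0},
  ],
)

```text
time_s: 42.9
eef_pos: [0.6005, 0.0278, 0.2177]
eef_rot: [0.002, 0.998, -0.068, 0.003]
wrist_force: [-0.6, -1.2, -0.3]
opening: 0.117
```

Emit:
move_arm(
  moves=[
    {"gripper":0,"x":0,"y":-0.2,"z":0,"roll":0},
    {"gripper":0,"x":0,"y":0,"z":0,"roll":0},
  ],
)

```text
time_s: 43.15
eef_pos: [0.6005, 0.0302, 0.2174]
eef_rot: [0.002, 0.998, -0.067, 0.003]
wrist_force: [-0.5, -0.4, -0.8]
opening: 0.113
```

Emit:
move_arm(
  moves=[
    {"gripper":0,"x":0,"y":-0.2,"z":0,"roll":0},
    {"gripper":0,"x":0,"y":0,"z":0,"roll":0},
  ],
)

```text
time_s: 43.4
eef_pos: [0.6007, 0.0322, 0.2172]
eef_rot: [0.002, 0.998, -0.067, 0.003]
wrist_force: [-0.2, 0.4, -0.9]
opening: 0.115
```

```bash
python3 - <<'E'
from h import *
st()
E
```

```text
t 43.4 pos [0.6007, 0.0322, 0.2172] H -7.72 tilt xy deg [0.28, -0.2] q deg [-8.2, 26.6, 95.1, -0.2, 58.1, -0.4] F [-0.2, 0.4, -0.9] op 0.115 bed [15.6, -52.7]
```

Emit:
move_arm(
  moves=[
    {"gripper":0,"x":0,"y":-0.2,"z":0.2,"roll":-0.3},
    {"gripper":0,"x":0,"y":0,"z":0,"roll":0},
  ],
)

```text
time_s: 43.65
eef_pos: [0.6008, 0.0342, 0.2149]
eef_rot: [0.002, 0.998, -0.065, 0.002]
wrist_force: [-0.8, 0.7, -0.9]
opening: 0.117
```

Emit:
move_arm(
  moves=[
    {"gripper":0,"x":0,"y":-0.2,"z":0,"roll":0},
    {"gripper":0,"x":0,"y":0,"z":0,"roll":0},
  ],
)

```text
time_s: 43.9
eef_pos: [0.6013, 0.0358, 0.2152]
eef_rot: [0.002, 0.998, -0.065, 0.003]
wrist_force: [0.6, -2.2, 0.4]
opening: 0.115
```

Emit:
move_arm(
  moves=[
    {"gripper":0,"x":0,"y":-0.2,"z":0,"roll":0},
    {"gripper":0,"x":0,"y":0,"z":0,"roll":0},
  ],
)

```text
time_s: 44.15
eef_pos: [0.6016, 0.0369, 0.2154]
eef_rot: [0.003, 0.998, -0.065, 0.003]
wrist_force: [-1.3, -7.4, -0.6]
opening: 0.116
```

Emit:
move_arm(
  moves=[
    {"gripper":0,"x":0,"y":0.1,"z":0.2,"roll":0},
    {"gripper":0,"x":0,"y":0,"z":0.1,"roll":0},
    {"gripper":28,"x":0,"y":0,"z":0,"roll":0},
    {"gripper":28,"x":0,"y":0,"z":0,"roll":0},
    {"gripper":28,"x":0,"y":0,"z":-1.5,"roll":0},
  ],
)

```text
time_s: 44.78
eef_pos: [0.6005, 0.0375, 0.2263]
eef_rot: [0.001, 0.998, -0.065, 0.001]
wrist_force: [-0.7, 0.7, -0.3]
opening: 0.276
```

Emit:
move_arm(
  moves=[
    {"gripper":0,"x":0,"y":0,"z":-2,"roll":0},
    {"gripper":0,"x":-2.5,"y":0.4,"z":0,"roll":0},
    {"gripper":0,"x":0,"y":0,"z":2,"roll":0},
    {"gripper":0,"x":0,"y":0,"z":1.5,"roll":0},
    {"gripper":0,"x":0,"y":0,"z":0,"roll":0},
  ],
)

```text
time_s: 45.4
eef_pos: [0.5756, 0.0362, 0.21]
eef_rot: [0.001, 0.998, -0.065, 0.001]
wrist_force: [-0.5, -0.4, -0.3]
opening: 0.001
```

```bash
python3 - <<'E'
from h import *
st()
E
```

```text
t 45.4 pos [0.5756, 0.0362, 0.21] H -7.44 tilt xy deg [0.08, -0.17] q deg [-8.1, 24.7, 98.9, -0.2, 56.3, -0.6] F [-0.5, -0.4, -0.3] op 0.001 bed [-9.8, -51.9]
```

Emit:
move_arm(
  moves=[
    {"gripper":0,"x":0.5,"y":0,"z":-0.1,"roll":0},
    {"gripper":0,"x":0.5,"y":0,"z":0,"roll":0},
    {"gripper":0,"x":0.5,"y":0,"z":0,"roll":0},
    {"gripper":0,"x":0.5,"y":0,"z":0,"roll":0},
    {"gripper":0,"x":0.5,"y":0,"z":0,"roll":0},
  ],
)

```text
time_s: 46.02
eef_pos: [0.6012, 0.0329, 0.2133]
eef_rot: [0.002, 0.998, -0.065, 0.003]
wrist_force: [0.8, -0.1, -0.2]
opening: -0.001
```

Emit:
move_arm(
  moves=[
    {"gripper":0,"x":0.3,"y":0,"z":0,"roll":0},
    {"gripper":0,"x":0.2,"y":0,"z":0,"roll":0},
    {"gripper":0,"x":0.1,"y":0,"z":0,"roll":0},
    {"gripper":0,"x":0,"y":0,"z":0,"roll":0},
  ],
)

```text
time_s: 46.52
eef_pos: [0.6064, 0.0323, 0.2131]
eef_rot: [0.002, 0.998, -0.065, 0.002]
wrist_force: [-3.5, -0.7, 2.8]
opening: 0.0
```

Emit:
move_arm(
  moves=[
    {"gripper":0,"x":0.15,"y":0,"z":0,"roll":0},
    {"gripper":0,"x":0,"y":0,"z":0,"roll":0},
  ],
)

```text
time_s: 46.78
eef_pos: [0.6071, 0.0322, 0.2129]
eef_rot: [0.002, 0.998, -0.065, 0.0]
wrist_force: [-8.9, 0.3, 5.9]
opening: 0.001
```

```bash
python3 - <<'E'
from h import *
st()
E
```

```text
t 46.77 pos [0.6071, 0.0322, 0.2129] H -7.41 tilt xy deg [0.03, -0.18] q deg [-8.1, 27.7, 94.0, -0.2, 58.3, -0.6] F [-8.9, 0.3, 5.9] op 0.001 bed [22.0, -51.9]
```

Bar 2 seated at tcp x ≈ 21.6, as predicted. Next is bar D at about (0.583, −0.2965), angle 11.9°.

Emit:
move_arm(
  moves=[
    {"gripper":0,"x":-0.6,"y":0,"z":0,"roll":0},
    {"gripper":45,"x":0,"y":0,"z":-4,"roll":0},
    {"gripper":45,"x":0.5,"y":5,"z":-4,"roll":0},
    {"gripper":45,"x":0.5,"y":6,"z":0,"roll":0},
    {"gripper":45,"x":0.5,"y":6,"z":0,"roll":0},
  ],
)

```text
time_s: 47.4
eef_pos: [0.5951, -0.1376, 0.294]
eef_rot: [0.002, 0.998, -0.064, 0.004]
wrist_force: [0.2, 0.5, -0.2]
opening: 0.451
```

Emit:
move_arm(
  moves=[
    {"gripper":45,"x":0.5,"y":6,"z":0,"roll":0},
    {"gripper":45,"x":0.4,"y":6,"z":0,"roll":0},
    {"gripper":45,"x":0,"y":3.9,"z":0,"roll":10.5},
    {"gripper":45,"x":0,"y":0,"z":0,"roll":10.5},
    {"gripper":45,"x":0,"y":0,"z":0,"roll":10.5},
  ],
)

```text
time_s: 48.02
eef_pos: [0.583, -0.296, 0.2931]
eef_rot: [0.001, 0.942, -0.337, 0.004]
wrist_force: [-0.5, 0.0, 0.1]
opening: 0.451
```

Emit:
move_arm(
  moves=[
    {"gripper":45,"x":0,"y":0,"z":1,"roll":10.5},
    {"gripper":45,"x":0,"y":0,"z":2,"roll":10.5},
    {"gripper":45,"x":0,"y":0,"z":2,"roll":10.5},
    {"gripper":45,"x":0,"y":0,"z":1,"roll":7.7},
    {"gripper":45,"x":0,"y":0,"z":0,"roll":0},
  ],
)

```text
time_s: 48.65
eef_pos: [0.5832, -0.2949, 0.2322]
eef_rot: [-0.0, 0.777, -0.63, 0.002]
wrist_force: [-0.3, 0.2, -0.1]
opening: 0.45
```

```bash
python3 - <<'E'
from meas import *
st(); s=cam('side'); 
for b in bars(s): print([float(v) for v in b])
go((.583,-.2965),-78.1)
E
```

```text
t 48.65 pos [0.5832, -0.2949, 0.2322] H -78.07 tilt xy deg [0.23, -0.16] q deg [-37.2, 30.8, 86.5, 0.0, 62.4, 40.8] F [-0.3, 0.2, -0.1] op 0.45 bed [40.4, -379.4]
[444.6, -289.2, 125.0, 18.0, 9.800000190734863]
[583.4, -299.6, 127.0, 17.0, 12.100000381469727]
[587.4, -362.3, 127.0, 18.0, 174.5]
[725.4, -249.0, 110.0, 17.0, 93.5]
[841.3, -457.0, 117.0, 25.0, 17.0]
pos [0.5835, -0.2951, 0.2331] H -77.97 shift now (np.float64(0.12), np.float64(0.08)) roll 0.13 shift after roll (np.float64(0.12), np.float64(0.08)) z 0.2331
```

Emit:
move_arm(
  moves=[
    {"gripper":45,"x":0.1,"y":0.3,"z":2.5,"roll":0},
    {"gripper":45,"x":0,"y":0,"z":2.1,"roll":0},
    {"gripper":45,"x":0,"y":0,"z":0.5,"roll":0},
    {"gripper":0,"x":0,"y":0,"z":0,"roll":0},
    {"gripper":0,"x":0,"y":0,"z":0,"roll":0},
  ],
)

```text
time_s: 49.32
eef_pos: [0.5815, -0.2972, 0.1832]
eef_rot: [-0.0, 0.777, -0.63, 0.004]
wrist_force: [0.5, 0.1, -0.5]
opening: 0.115
```

Emit:
move_arm(
  moves=[
    {"gripper":0,"x":0,"y":0,"z":0,"roll":0},
    {"gripper":0,"x":0,"y":0,"z":-3,"roll":0},
    {"gripper":0,"x":0,"y":0,"z":-4,"roll":-10.5},
    {"gripper":0,"x":0,"y":0,"z":-4,"roll":-10.5},
    {"gripper":0,"x":0,"y":0,"z":0,"roll":-10.5},
  ],
)

```text
time_s: 49.95
eef_pos: [0.5819, -0.2975, 0.2976]
eef_rot: [0.002, 0.92, -0.393, 0.007]
wrist_force: [-0.1, 1.0, -1.2]
opening: 0.113
```

Emit:
move_arm(
  moves=[
    {"gripper":0,"x":0,"y":0,"z":0,"roll":-10.5},
    {"gripper":0,"x":0,"y":0,"z":0,"roll":-10.5},
    {"gripper":0,"x":0,"y":0,"z":0,"roll":-10.5},
    {"gripper":0,"x":0,"y":0,"z":0,"roll":-7.7},
    {"gripper":0,"x":0,"y":0,"z":0,"roll":0},
  ],
)

```text
time_s: 50.58
eef_pos: [0.5806, -0.2965, 0.2926]
eef_rot: [0.002, 0.998, -0.065, 0.003]
wrist_force: [-0.6, -0.6, -0.6]
opening: 0.114
```

```bash
python3 - <<'E'
from h import *
st(); go(world(1,-58),-7.4)
E
```

```text
t 50.58 pos [0.5806, -0.2965, 0.2926] H -7.5 tilt xy deg [0.31, -0.23] q deg [-37.5, 26.1, 85.4, 0.0, 68.0, -30.0] F [-0.6, -0.6, -0.6] op 0.114 bed [38.0, -381.3]
pos [0.5806, -0.2965, 0.2926] H -7.5 shift now (np.float64(-3.75), np.float64(-32.32)) roll -0.1 shift after roll (np.float64(-3.7), np.float64(-32.33)) z 0.2926
```

Emit:
move_arm(
  moves=[
    {"gripper":0,"x":-0.6,"y":-5.4,"z":0,"roll":0},
    {"gripper":0,"x":-0.6,"y":-5.4,"z":0,"roll":0},
    {"gripper":0,"x":-0.6,"y":-5.4,"z":0,"roll":0},
    {"gripper":0,"x":-0.6,"y":-5.4,"z":0,"roll":0},
    {"gripper":0,"x":-0.6,"y":-5.4,"z":1,"roll":0},
  ],
)

```text
time_s: 51.2
eef_pos: [0.5861, -0.0233, 0.2825]
eef_rot: [0.002, 0.998, -0.067, 0.004]
wrist_force: [0.5, -0.0, -0.2]
opening: 0.118
```

Emit:
move_arm(
  moves=[
    {"gripper":0,"x":-0.7,"y":-5.1,"z":2,"roll":0},
    {"gripper":0,"x":0,"y":0,"z":2.5,"roll":0},
    {"gripper":0,"x":0,"y":0,"z":1.5,"roll":0},
    {"gripper":0,"x":0,"y":0,"z":0,"roll":0},
  ],
)

```text
time_s: 51.7
eef_pos: [0.5853, 0.0259, 0.22]
eef_rot: [0.002, 0.998, -0.066, 0.001]
wrist_force: [0.8, 0.2, -0.2]
opening: 0.115
```

```bash
python3 - <<'E'
from h import *
st()
E
```

```text
t 51.7 pos [0.5853, 0.0259, 0.22] H -7.55 tilt xy deg [0.15, -0.19] q deg [-9.0, 24.7, 97.4, -0.2, 57.7, -1.4] F [0.8, 0.2, -0.2] op 0.115 bed [1.1, -61.0]
```

Emit:
move_arm(
  moves=[
    {"gripper":0,"x":0,"y":-0.3,"z":0.45,"roll":0},
    {"gripper":0,"x":0,"y":-0.2,"z":0,"roll":0},
    {"gripper":0,"x":0,"y":-0.1,"z":0,"roll":0},
    {"gripper":0,"x":0,"y":-0.1,"z":0,"roll":0},
  ],
)

```text
time_s: 52.2
eef_pos: [0.5868, 0.0332, 0.2169]
eef_rot: [0.002, 0.998, -0.065, 0.003]
wrist_force: [0.5, -0.3, -0.2]
opening: 0.113
```

Emit:
move_arm(
  moves=[
    {"gripper":0,"x":0,"y":-0.2,"z":0,"roll":0},
    {"gripper":0,"x":0,"y":0,"z":0,"roll":0},
  ],
)

```text
time_s: 52.45
eef_pos: [0.5869, 0.035, 0.2166]
eef_rot: [0.002, 0.998, -0.065, 0.003]
wrist_force: [-0.5, -3.4, 0.6]
opening: 0.117
```

Emit:
move_arm(
  moves=[
    {"gripper":0,"x":0,"y":-0.2,"z":0,"roll":0},
    {"gripper":0,"x":0,"y":0,"z":0,"roll":0},
  ],
)

```text
time_s: 52.7
eef_pos: [0.5868, 0.0364, 0.2164]
eef_rot: [0.003, 0.998, -0.065, 0.002]
wrist_force: [-2.8, -5.8, 1.0]
opening: 0.118
```

```bash
python3 - <<'E'
from h import *
st()
E
```

```text
t 52.7 pos [0.5868, 0.0364, 0.2164] H -7.41 tilt xy deg [0.19, -0.31] q deg [-7.9, 25.3, 97.1, -0.3, 57.4, -0.3] F [-2.8, -5.8, 1.0] op 0.118 bed [1.3, -50.4]
```

Emit:
move_arm(
  moves=[
    {"gripper":0,"x":0,"y":0.15,"z":0.2,"roll":0},
    {"gripper":0,"x":0,"y":0,"z":0.15,"roll":0},
    {"gripper":28,"x":0,"y":0,"z":0,"roll":0},
    {"gripper":28,"x":0,"y":0,"z":0,"roll":0},
    {"gripper":28,"x":0,"y":0,"z":-1.5,"roll":0},
  ],
)

```text
time_s: 53.32
eef_pos: [0.5862, 0.036, 0.2273]
eef_rot: [0.001, 0.998, -0.065, 0.001]
wrist_force: [0.3, 0.7, -0.1]
opening: 0.278
```

Emit:
move_arm(
  moves=[
    {"gripper":0,"x":0,"y":0,"z":-2,"roll":0},
    {"gripper":0,"x":-2.4,"y":0.2,"z":0,"roll":0},
    {"gripper":0,"x":0,"y":0,"z":2,"roll":0},
    {"gripper":0,"x":0,"y":0,"z":1.5,"roll":0},
    {"gripper":0,"x":0,"y":0,"z":0,"roll":0},
  ],
)

```text
time_s: 53.95
eef_pos: [0.5626, 0.0369, 0.2123]
eef_rot: [0.002, 0.998, -0.065, 0.002]
wrist_force: [-0.4, 0.9, 0.5]
opening: 0.001
```

```bash
python3 - <<'E'
from h import *
st()
E
```

```text
t 53.95 pos [0.5626, 0.0369, 0.2123] H -7.43 tilt xy deg [0.18, -0.19] q deg [-8.3, 23.1, 100.9, -0.2, 55.8, -0.7] F [-0.4, 0.9, 0.5] op 0.001 bed [-22.7, -53.0]
```

Emit:
move_arm(
  moves=[
    {"gripper":0,"x":0.5,"y":0,"z":0.1,"roll":0},
    {"gripper":0,"x":0.5,"y":0,"z":0,"roll":0},
    {"gripper":0,"x":0.5,"y":0,"z":0,"roll":0},
    {"gripper":0,"x":0.5,"y":0,"z":0,"roll":0},
    {"gripper":0,"x":0.5,"y":0,"z":0,"roll":0},
  ],
)

```text
time_s: 54.58
eef_pos: [0.5881, 0.0335, 0.2121]
eef_rot: [0.002, 0.998, -0.065, 0.003]
wrist_force: [0.7, -0.1, -0.3]
opening: -0.002
```

Emit:
move_arm(
  moves=[
    {"gripper":0,"x":0.3,"y":0,"z":0,"roll":0},
    {"gripper":0,"x":0.2,"y":0,"z":0,"roll":0},
    {"gripper":0,"x":0.1,"y":0,"z":0,"roll":0},
    {"gripper":0,"x":0,"y":0,"z":0,"roll":0},
  ],
)

```text
time_s: 55.08
eef_pos: [0.5934, 0.0328, 0.2119]
eef_rot: [0.002, 0.998, -0.065, 0.002]
wrist_force: [-1.6, -0.3, 0.1]
opening: -0.002
```

Emit:
move_arm(
  moves=[
    {"gripper":0,"x":0.15,"y":0,"z":0,"roll":0},
    {"gripper":0,"x":0,"y":0,"z":0,"roll":0},
  ],
)

```text
time_s: 55.32
eef_pos: [0.5941, 0.0328, 0.2118]
eef_rot: [0.002, 0.998, -0.065, 0.001]
wrist_force: [-6.3, -0.3, 4.7]
opening: -0.004
```

```bash
python3 - <<'E'
from h import *
st()
E
```

```text
t 55.33 pos [0.5941, 0.0328, 0.2118] H -7.42 tilt xy deg [0.07, -0.19] q deg [-8.2, 26.4, 96.1, -0.2, 57.4, -0.7] F [-6.3, -0.3, 4.7] op -0.004 bed [9.0, -53.0]
```

Bar 3 seated at 8.9. Next is bar E at about (0.585, −0.359), angle 174.5°.

Emit:
move_arm(
  moves=[
    {"gripper":0,"x":-0.6,"y":0,"z":0,"roll":0},
    {"gripper":45,"x":0,"y":0,"z":-4,"roll":0},
    {"gripper":45,"x":0.7,"y":5,"z":-4,"roll":0},
    {"gripper":45,"x":0.7,"y":5.7,"z":0,"roll":0},
    {"gripper":45,"x":0.7,"y":5.7,"z":0,"roll":0},
  ],
)

```text
time_s: 55.95
eef_pos: [0.5885, -0.1316, 0.2927]
eef_rot: [0.002, 0.998, -0.064, 0.004]
wrist_force: [0.2, 0.1, -0.4]
opening: 0.45
```

Emit:
move_arm(
  moves=[
    {"gripper":45,"x":0.7,"y":5.7,"z":0,"roll":0},
    {"gripper":45,"x":0.7,"y":5.7,"z":0,"roll":0},
    {"gripper":45,"x":0.7,"y":5.7,"z":0,"roll":0},
    {"gripper":45,"x":0.6,"y":5.5,"z":0,"roll":10.5},
    {"gripper":45,"x":0,"y":0,"z":0,"roll":10.5},
  ],
)

```text
time_s: 56.58
eef_pos: [0.5849, -0.3624, 0.2924]
eef_rot: [0.002, 0.968, -0.251, 0.004]
wrist_force: [-0.5, 2.0, 0.2]
opening: 0.448
```

Emit:
move_arm(
  moves=[
    {"gripper":45,"x":0,"y":0,"z":0,"roll":10.5},
    {"gripper":45,"x":0,"y":0,"z":0,"roll":10.5},
    {"gripper":45,"x":0,"y":0,"z":1,"roll":10.5},
    {"gripper":45,"x":0,"y":0,"z":2,"roll":10.5},
    {"gripper":45,"x":0,"y":0,"z":2,"roll":10.5},
  ],
)

```text
time_s: 57.2
eef_pos: [0.5862, -0.358, 0.242]
eef_rot: [-0.0, 0.759, -0.651, 0.004]
wrist_force: [-0.5, -1.2, 0.5]
opening: 0.453
```

Emit:
move_arm(
  moves=[
    {"gripper":45,"x":0,"y":0,"z":1,"roll":10.5},
    {"gripper":45,"x":0,"y":0,"z":0,"roll":4.1},
    {"gripper":45,"x":0,"y":0,"z":0,"roll":0},
  ],
)

```text
time_s: 57.58
eef_pos: [0.5862, -0.3579, 0.2321]
eef_rot: [0.001, -0.672, 0.74, -0.003]
wrist_force: [-0.3, -0.2, 0.6]
opening: 0.448
```

```bash
python3 - <<'E'
from meas import *
st(); s=cam('side'); 
for b in bars(s): print([float(v) for v in b])
go((.585,-.359),-95.5)
E
```

```text
t 57.58 pos [0.5862, -0.3579, 0.2321] H -95.49 tilt xy deg [0.3, -0.22] q deg [-41.3, 34.4, 81.0, 0.0, 64.3, 54.2] F [-0.3, -0.2, 0.6] op 0.448 bed [51.5, -441.5]
[445.1, -289.2, 126.0, 18.0, 9.899999618530273]
[587.3, -362.7, 127.0, 18.0, 174.5]
[853.3, -452.1, 143.0, 29.0, 19.799999237060547]
pos [0.5862, -0.358, 0.2323] H -95.44 shift now (np.float64(0.11), np.float64(0.11)) roll 0.06 shift after roll (np.float64(0.11), np.float64(0.11)) z 0.2323
```

Emit:
move_arm(
  moves=[
    {"gripper":45,"x":0.1,"y":0.1,"z":2.5,"roll":0},
    {"gripper":45,"x":0,"y":0,"z":2.1,"roll":0},
    {"gripper":45,"x":0,"y":0,"z":0.4,"roll":0},
    {"gripper":0,"x":0,"y":0,"z":0,"roll":0},
    {"gripper":0,"x":0,"y":0,"z":0,"roll":0},
  ],
)

```text
time_s: 58.25
eef_pos: [0.5858, -0.3594, 0.1833]
eef_rot: [0.001, -0.672, 0.74, -0.004]
wrist_force: [0.3, 0.2, -0.1]
opening: 0.111
```

Emit:
move_arm(
  moves=[
    {"gripper":0,"x":0,"y":0,"z":0,"roll":0},
    {"gripper":0,"x":0,"y":0,"z":-3,"roll":0},
    {"gripper":0,"x":0,"y":0,"z":-4,"roll":-10.5},
    {"gripper":0,"x":0,"y":0,"z":-4,"roll":-10.5},
    {"gripper":0,"x":0,"y":0,"z":0,"roll":-10.5},
  ],
)

```text
time_s: 58.88
eef_pos: [0.5861, -0.3597, 0.298]
eef_rot: [0.001, 0.85, -0.528, 0.008]
wrist_force: [-0.8, 0.2, -0.7]
opening: 0.114
```

Emit:
move_arm(
  moves=[
    {"gripper":0,"x":0,"y":0,"z":0,"roll":-10.5},
    {"gripper":0,"x":0,"y":0,"z":0,"roll":-10.5},
    {"gripper":0,"x":0,"y":0,"z":0,"roll":-10.5},
    {"gripper":0,"x":0,"y":0,"z":0,"roll":-10.5},
    {"gripper":0,"x":0,"y":0,"z":0,"roll":-10.5},
  ],
)

```text
time_s: 59.5
eef_pos: [0.5849, -0.3587, 0.2928]
eef_rot: [0.002, 0.995, -0.097, 0.003]
wrist_force: [-0.5, -0.9, -0.8]
opening: 0.112
```

Emit:
move_arm(
  moves=[
    {"gripper":0,"x":0,"y":0,"z":0,"roll":-4.1},
    {"gripper":0,"x":0,"y":0,"z":0,"roll":0},
  ],
)

```text
time_s: 59.75
eef_pos: [0.5849, -0.3587, 0.2927]
eef_rot: [0.002, 0.998, -0.065, 0.003]
wrist_force: [1.1, -0.9, -0.4]
opening: 0.109
```

```bash
python3 - <<'E'
from h import *
st(); go(world(-12,-60),-7.4)
E
```

```text
t 59.75 pos [0.5849, -0.3587, 0.2927] H -7.47 tilt xy deg [0.31, -0.23] q deg [-41.4, 30.1, 79.7, 0.0, 69.9, -34.0] F [1.1, -0.9, -0.4] op 0.109 bed [50.3, -442.4]
pos [0.5849, -0.3587, 0.2927] H -7.47 shift now (np.float64(-6.27), np.float64(-38.23)) roll -0.07 shift after roll (np.float64(-6.23), np.float64(-38.24)) z 0.2927
```

Emit:
move_arm(
  moves=[
    {"gripper":0,"x":-0.9,"y":-5.5,"z":0,"roll":0},
    {"gripper":0,"x":-0.9,"y":-5.5,"z":0,"roll":0},
    {"gripper":0,"x":-0.9,"y":-5.5,"z":0,"roll":0},
    {"gripper":0,"x":-0.9,"y":-5.5,"z":0,"roll":0},
    {"gripper":0,"x":-0.9,"y":-5.5,"z":0,"roll":0},
  ],
)

```text
time_s: 60.38
eef_pos: [0.5756, -0.0784, 0.2917]
eef_rot: [0.002, 0.998, -0.066, 0.003]
wrist_force: [0.7, -0.8, 0.2]
opening: 0.112
```

Emit:
move_arm(
  moves=[
    {"gripper":0,"x":-0.9,"y":-5.5,"z":0,"roll":0},
    {"gripper":0,"x":-0.9,"y":-5.2,"z":2,"roll":0},
    {"gripper":0,"x":0,"y":0,"z":2.5,"roll":0},
    {"gripper":0,"x":0,"y":0,"z":2,"roll":0},
    {"gripper":0,"x":0,"y":0,"z":0.8,"roll":0},
  ],
)

```text
time_s: 61.0
eef_pos: [0.5718, 0.0275, 0.2166]
eef_rot: [0.002, 0.998, -0.066, 0.002]
wrist_force: [0.4, -0.6, -0.6]
opening: 0.112
```

```bash
python3 - <<'E'
from h import *
st()
E
```

```text
t 61.0 pos [0.5718, 0.0275, 0.2166] H -7.52 tilt xy deg [0.18, -0.19] q deg [-9.1, 23.6, 99.5, -0.2, 56.7, -1.5] F [0.4, -0.6, -0.6] op 0.112 bed [-12.4, -61.1]
```

Emit:
move_arm(
  moves=[
    {"gripper":0,"x":0,"y":-0.3,"z":0.05,"roll":0},
    {"gripper":0,"x":0,"y":-0.2,"z":0,"roll":0},
    {"gripper":0,"x":0,"y":-0.2,"z":0,"roll":0},
    {"gripper":0,"x":0,"y":0,"z":0,"roll":0},
  ],
)

```text
time_s: 61.5
eef_pos: [0.5733, 0.035, 0.2178]
eef_rot: [0.002, 0.998, -0.065, 0.003]
wrist_force: [-0.2, 0.1, 0.8]
opening: 0.109
```

Emit:
move_arm(
  moves=[
    {"gripper":0,"x":0,"y":-0.2,"z":0,"roll":0},
    {"gripper":0,"x":0,"y":0,"z":0,"roll":0},
  ],
)

```text
time_s: 61.75
eef_pos: [0.5733, 0.0371, 0.2173]
eef_rot: [0.002, 0.998, -0.065, 0.003]
wrist_force: [0.1, 0.4, 0.7]
opening: 0.114
```

Emit:
move_arm(
  moves=[
    {"gripper":0,"x":0,"y":-0.2,"z":0,"roll":0},
    {"gripper":0,"x":0,"y":0,"z":0,"roll":0},
  ],
)

```text
time_s: 62.0
eef_pos: [0.5736, 0.039, 0.2172]
eef_rot: [0.002, 0.998, -0.065, 0.003]
wrist_force: [-0.8, -0.2, 0.3]
opening: 0.112
```

```bash
python3 - <<'E'
from h import *
st()
E
```

```text
t 62.0 pos [0.5736, 0.039, 0.2172] H -7.42 tilt xy deg [0.28, -0.21] q deg [-7.9, 23.8, 99.2, -0.2, 56.7, -0.4] F [-0.8, -0.2, 0.3] op 0.112 bed [-12.2, -49.4]
```

Emit:
move_arm(
  moves=[
    {"gripper":0,"x":0,"y":-0.2,"z":0.1,"roll":0},
    {"gripper":0,"x":0,"y":0,"z":0,"roll":0},
  ],
)

```text
time_s: 62.25
eef_pos: [0.5738, 0.0398, 0.2163]
eef_rot: [0.003, 0.998, -0.065, 0.002]
wrist_force: [-2.9, -8.1, 1.0]
opening: 0.112
```

Emit:
move_arm(
  moves=[
    {"gripper":0,"x":0,"y":-0.2,"z":0,"roll":0},
    {"gripper":0,"x":0,"y":0,"z":0,"roll":0},
  ],
)

```text
time_s: 62.5
eef_pos: [0.5741, 0.0404, 0.2165]
eef_rot: [0.004, 0.998, -0.065, 0.002]
wrist_force: [-3.0, -14.8, 3.2]
opening: 0.115
```

```bash
python3 - <<'E'
from h import *
st()
E
```

```text
t 62.5 pos [0.5741, 0.0404, 0.2165] H -7.4 tilt xy deg [0.23, -0.51] q deg [-7.7, 23.9, 99.0, -0.6, 56.7, 0.1] F [-3.0, -14.8, 3.2] op 0.115 bed [-11.8, -48.0]
```

Emit:
move_arm(
  moves=[
    {"gripper":0,"x":0,"y":0.25,"z":0.2,"roll":0},
    {"gripper":0,"x":0,"y":0,"z":0.15,"roll":0},
    {"gripper":28,"x":0,"y":0,"z":0,"roll":0},
    {"gripper":28,"x":0,"y":0,"z":0,"roll":0},
    {"gripper":28,"x":0,"y":0,"z":-1.5,"roll":0},
  ],
)

```text
time_s: 63.12
eef_pos: [0.573, 0.0409, 0.227]
eef_rot: [0.001, 0.998, -0.065, 0.001]
wrist_force: [-0.2, 0.2, -0.0]
opening: 0.281
```

Emit:
move_arm(
  moves=[
    {"gripper":0,"x":0,"y":0,"z":-2,"roll":0},
    {"gripper":0,"x":-2.4,"y":0.3,"z":0,"roll":0},
    {"gripper":0,"x":0,"y":0,"z":2,"roll":0},
    {"gripper":0,"x":0,"y":0,"z":1.5,"roll":0},
    {"gripper":0,"x":0,"y":0,"z":0,"roll":0},
  ],
)

```text
time_s: 63.75
eef_pos: [0.5493, 0.0406, 0.2121]
eef_rot: [0.002, 0.998, -0.065, 0.002]
wrist_force: [-1.3, -0.5, 0.0]
opening: 0.0
```

```bash
python3 - <<'E'
from h import *
st()
E
```

```text
t 63.75 pos [0.5493, 0.0406, 0.2121] H -7.43 tilt xy deg [0.19, -0.19] q deg [-8.1, 21.8, 102.8, -0.2, 55.2, -0.5] F [-1.3, -0.5, 0.0] op 0.0 bed [-36.4, -51.0]
```

Push from −36.4 to about −4.

Emit:
move_arm(
  moves=[
    {"gripper":0,"x":0.5,"y":0,"z":0.05,"roll":0},
    {"gripper":0,"x":0.5,"y":0,"z":0,"roll":0},
    {"gripper":0,"x":0.5,"y":0,"z":0,"roll":0},
    {"gripper":0,"x":0.5,"y":0,"z":0,"roll":0},
    {"gripper":0,"x":0.5,"y":0,"z":0,"roll":0},
  ],
)

```text
time_s: 64.38
eef_pos: [0.5747, 0.0373, 0.2123]
eef_rot: [0.002, 0.998, -0.065, 0.003]
wrist_force: [-1.2, 1.7, 0.6]
opening: -0.002
```

Emit:
move_arm(
  moves=[
    {"gripper":0,"x":0.3,"y":0,"z":0,"roll":0},
    {"gripper":0,"x":0.3,"y":0,"z":0,"roll":0},
    {"gripper":0,"x":0.1,"y":0,"z":0,"roll":0},
    {"gripper":0,"x":0,"y":0,"z":0,"roll":0},
  ],
)

```text
time_s: 64.88
eef_pos: [0.5811, 0.0364, 0.2121]
eef_rot: [0.002, 0.998, -0.065, 0.002]
wrist_force: [-0.7, -0.0, 0.4]
opening: 0.001
```

Emit:
move_arm(
  moves=[
    {"gripper":0,"x":0.15,"y":0,"z":0,"roll":0},
    {"gripper":0,"x":0,"y":0,"z":0,"roll":0},
  ],
)

```text
time_s: 65.12
eef_pos: [0.5818, 0.0364, 0.212]
eef_rot: [0.002, 0.998, -0.065, 0.001]
wrist_force: [-6.2, 0.2, 4.3]
opening: -0.003
```

```bash
python3 - <<'E'
from h import *
st(); s=cam('side'); 
from meas import *
for b in bars(s): print([float(v) for v in b])
E
```

```text
t 65.12 pos [0.5818, 0.0364, 0.212] H -7.42 tilt xy deg [0.07, -0.19] q deg [-8.0, 25.2, 97.9, -0.2, 56.8, -0.5] F [-6.2, 0.2, 4.3] op -0.003 bed [-3.6, -51.0]
[445.1, -289.1, 126.0, 18.0, 9.899999618530273]
[725.2, -249.7, 108.0, 17.0, 93.69999694824219]
```

Bar 4 seated at −3.7. Last is bar B at about (0.443, −0.287), angle 9.8°.

Emit:
move_arm(
  moves=[
    {"gripper":0,"x":-0.6,"y":0,"z":0,"roll":0},
    {"gripper":45,"x":0,"y":0,"z":-4,"roll":0},
    {"gripper":45,"x":-1.5,"y":5,"z":-4,"roll":0},
    {"gripper":45,"x":-1.5,"y":5.8,"z":0,"roll":0},
    {"gripper":45,"x":-1.5,"y":5.8,"z":0,"roll":0},
  ],
)

```text
time_s: 65.8
eef_pos: [0.511, -0.1204, 0.2917]
eef_rot: [0.002, 0.998, -0.064, 0.004]
wrist_force: [0.2, -1.0, -0.5]
opening: 0.449
```

Emit:
move_arm(
  moves=[
    {"gripper":45,"x":-1.5,"y":5.8,"z":0,"roll":0},
    {"gripper":45,"x":-1.5,"y":5.8,"z":0,"roll":0},
    {"gripper":45,"x":-1.5,"y":5.6,"z":0,"roll":10.5},
    {"gripper":45,"x":0,"y":0,"z":0,"roll":10.5},
    {"gripper":45,"x":0,"y":0,"z":0,"roll":10.5},
  ],
)

```text
time_s: 66.42
eef_pos: [0.444, -0.285, 0.2909]
eef_rot: [0.001, 0.941, -0.337, 0.004]
wrist_force: [0.0, 0.0, 0.1]
opening: 0.451
```

Emit:
move_arm(
  moves=[
    {"gripper":45,"x":0,"y":0,"z":1,"roll":10.5},
    {"gripper":45,"x":0,"y":0,"z":2,"roll":10.5},
    {"gripper":45,"x":0,"y":0,"z":2,"roll":10.5},
    {"gripper":45,"x":0,"y":0,"z":1,"roll":9.8},
    {"gripper":45,"x":0,"y":0,"z":0,"roll":0},
  ],
)

```text
time_s: 67.05
eef_pos: [0.4446, -0.2838, 0.2301]
eef_rot: [-0.0, 0.765, -0.644, 0.003]
wrist_force: [-0.5, 0.4, -0.5]
opening: 0.451
```

```bash
python3 - <<'E'
from meas import *
st(); s=cam('side'); 
for b in bars(s): print([float(v) for v in b])
go((.443,-.287),-80.2)
E
```

```text
t 67.05 pos [0.4446, -0.2838, 0.2301] H -80.15 tilt xy deg [0.25, -0.16] q deg [-45.5, 17.5, 106.0, 0.1, 56.2, 34.6] F [-0.5, 0.4, -0.5] op 0.451 bed [-98.5, -386.2]
[725.4, -249.0, 110.0, 17.0, 93.5]
[854.2, -452.1, 142.0, 30.0, 19.799999237060547]
pos [0.4448, -0.2841, 0.2308] H -80.03 shift now (np.float64(0.26), np.float64(0.23)) roll 0.17 shift after roll (np.float64(0.26), np.float64(0.23)) z 0.2308
```

```bash
python3 - <<'E'
from h import *
for n in('side','top'):
    c=cam(n); img=c['img'].astype(int); r,g,b=img[...,0],img[...,1],img[...,2]
    m=((r-b<60)&(r>130)&(g>120)).astype(np.uint8)
    for k in cv2.findContours(m,0,1)[0]:
        P=ray(c,k.reshape(-1,2),.0127)[:,:2]*1000
        x0,y0=P.min(0);x1,y1=P.max(0)
        if cv2.contourArea(k)>15 and x0>340 and x1<620 and y1<-120 and y0>-450: print(n,P.min(0).round(),P.max(0).round(),cv2.contourArea(k))
E
```

```text
side [ 382. -308.] [ 507. -267.] 355.5
```

Emit:
move_arm(
  moves=[
    {"gripper":45,"x":0.25,"y":0.2,"z":2.5,"roll":0},
    {"gripper":45,"x":0,"y":0,"z":2,"roll":0},
    {"gripper":45,"x":0,"y":0,"z":0.4,"roll":0},
    {"gripper":0,"x":0,"y":0,"z":0,"roll":0},
    {"gripper":0,"x":0,"y":0,"z":0,"roll":0},
  ],
)

```text
time_s: 67.82
eef_pos: [0.444, -0.2875, 0.183]
eef_rot: [-0.0, 0.765, -0.644, 0.004]
wrist_force: [1.1, -0.6, -0.6]
opening: 0.116
```

Emit:
move_arm(
  moves=[
    {"gripper":0,"x":0,"y":0,"z":0,"roll":0},
    {"gripper":0,"x":0,"y":0,"z":-3,"roll":0},
    {"gripper":0,"x":0,"y":0,"z":-4,"roll":-10.5},
    {"gripper":0,"x":0,"y":0,"z":-4,"roll":-10.5},
    {"gripper":0,"x":0,"y":0,"z":0,"roll":-10.5},
  ],
)

```text
time_s: 68.45
eef_pos: [0.4441, -0.2877, 0.296]
eef_rot: [0.002, 0.912, -0.41, 0.007]
wrist_force: [0.7, 0.5, -0.3]
opening: 0.116
```

Emit:
move_arm(
  moves=[
    {"gripper":0,"x":0,"y":0,"z":0,"roll":-10.5},
    {"gripper":0,"x":0,"y":0,"z":0,"roll":-10.5},
    {"gripper":0,"x":0,"y":0,"z":0,"roll":-10.5},
    {"gripper":0,"x":0,"y":0,"z":0,"roll":-9.8},
    {"gripper":0,"x":0,"y":0,"z":0,"roll":0},
  ],
)

```text
time_s: 69.08
eef_pos: [0.443, -0.2867, 0.292]
eef_rot: [0.002, 0.998, -0.065, 0.003]
wrist_force: [-0.1, 0.6, -0.8]
opening: 0.115
```

```bash
python3 - <<'E'
from h import *
st(); go(world(-25,-61),-7.4)
E
```

```text
t 69.08 pos [0.443, -0.2867, 0.292] H -7.51 tilt xy deg [0.3, -0.22] q deg [-45.8, 11.9, 104.5, 0.1, 63.3, -38.3] F [-0.1, 0.6, -0.8] op 0.115 bed [-99.7, -389.2]
pos [0.443, -0.2867, 0.292] H -7.51 shift now (np.float64(7.41), np.float64(-32.84)) roll -0.11 shift after roll (np.float64(7.47), np.float64(-32.82)) z 0.292
```

Emit:
move_arm(
  moves=[
    {"gripper":0,"x":1.2,"y":-5.5,"z":0,"roll":0},
    {"gripper":0,"x":1.2,"y":-5.5,"z":0,"roll":0},
    {"gripper":0,"x":1.2,"y":-5.5,"z":0,"roll":0},
    {"gripper":0,"x":1.2,"y":-5.5,"z":0,"roll":0},
    {"gripper":0,"x":1.3,"y":-5.5,"z":0,"roll":0},
  ],
)

```text
time_s: 69.7
eef_pos: [0.5395, -0.0201, 0.2917]
eef_rot: [0.002, 0.998, -0.067, 0.003]
wrist_force: [1.1, 0.1, -0.1]
opening: 0.115
```

Emit:
move_arm(
  moves=[
    {"gripper":0,"x":1.3,"y":-5.3,"z":2,"roll":0},
    {"gripper":0,"x":0,"y":0,"z":2.5,"roll":0},
    {"gripper":0,"x":0,"y":0,"z":2,"roll":0},
    {"gripper":0,"x":0,"y":0,"z":0.8,"roll":0},
    {"gripper":0,"x":0,"y":0,"z":0,"roll":0},
  ],
)

```text
time_s: 70.32
eef_pos: [0.5591, 0.0286, 0.218]
eef_rot: [0.002, 0.998, -0.066, 0.002]
wrist_force: [1.0, -0.6, 0.5]
opening: 0.116
```

```bash
python3 - <<'E'
from h import *
st()
E
```

```text
t 70.33 pos [0.5591, 0.0286, 0.218] H -7.54 tilt xy deg [0.24, -0.2] q deg [-9.2, 22.2, 101.4, -0.2, 56.2, -1.5] F [1.0, -0.6, 0.5] op 0.116 bed [-25.2, -61.7]
```

Emit:
move_arm(
  moves=[
    {"gripper":0,"x":0,"y":-0.3,"z":0.15,"roll":0},
    {"gripper":0,"x":0,"y":-0.2,"z":0,"roll":0},
    {"gripper":0,"x":0,"y":-0.2,"z":0,"roll":0},
    {"gripper":0,"x":0,"y":0,"z":0,"roll":0},
  ],
)

```text
time_s: 70.82
eef_pos: [0.5602, 0.0358, 0.217]
eef_rot: [0.002, 0.998, -0.065, 0.003]
wrist_force: [-0.4, -0.3, -0.8]
opening: 0.115
```

Emit:
move_arm(
  moves=[
    {"gripper":0,"x":0,"y":-0.2,"z":0,"roll":0},
    {"gripper":0,"x":0,"y":0,"z":0,"roll":0},
  ],
)

```text
time_s: 71.08
eef_pos: [0.5604, 0.0377, 0.2167]
eef_rot: [0.002, 0.998, -0.065, 0.003]
wrist_force: [0.3, -0.3, -0.8]
opening: 0.114
```

Emit:
move_arm(
  moves=[
    {"gripper":0,"x":0,"y":-0.15,"z":0,"roll":0},
    {"gripper":0,"x":0,"y":0,"z":0,"roll":0},
  ],
)

```text
time_s: 71.32
eef_pos: [0.5605, 0.0392, 0.2167]
eef_rot: [0.002, 0.998, -0.065, 0.003]
wrist_force: [-0.6, -0.5, -0.4]
opening: 0.113
```

```bash
python3 - <<'E'
from h import *
st()
E
```

```text
t 71.33 pos [0.5605, 0.0392, 0.2167] H -7.42 tilt xy deg [0.28, -0.2] q deg [-8.1, 22.5, 101.1, -0.2, 56.1, -0.5] F [-0.6, -0.5, -0.4] op 0.113 bed [-25.1, -50.9]
```

Emit:
move_arm(
  moves=[
    {"gripper":0,"x":0,"y":-0.15,"z":0.1,"roll":0},
    {"gripper":0,"x":0,"y":0,"z":0,"roll":0},
  ],
)

```text
time_s: 71.58
eef_pos: [0.5607, 0.0407, 0.2156]
eef_rot: [0.002, 0.998, -0.065, 0.002]
wrist_force: [-0.4, 0.4, 0.1]
opening: 0.112
```

Emit:
move_arm(
  moves=[
    {"gripper":0,"x":0,"y":-0.15,"z":0,"roll":0},
    {"gripper":0,"x":0,"y":0,"z":0,"roll":0},
  ],
)

```text
time_s: 71.82
eef_pos: [0.561, 0.042, 0.2157]
eef_rot: [0.002, 0.998, -0.065, 0.003]
wrist_force: [-1.2, -0.4, 0.1]
opening: 0.117
```

```bash
python3 - <<'E'
from h import *
st()
E
```

```text
t 71.83 pos [0.561, 0.042, 0.2157] H -7.43 tilt xy deg [0.28, -0.22] q deg [-7.8, 22.6, 101.0, -0.2, 56.0, -0.2] F [-1.2, -0.4, 0.1] op 0.117 bed [-25.1, -48.1]
```

Emit:
move_arm(
  moves=[
    {"gripper":0,"x":0,"y":-0.15,"z":0,"roll":0},
    {"gripper":0,"x":0,"y":0,"z":0,"roll":0},
  ],
)

```text
time_s: 72.08
eef_pos: [0.5611, 0.0426, 0.2157]
eef_rot: [0.003, 0.998, -0.065, 0.002]
wrist_force: [-1.9, -7.0, 0.3]
opening: 0.115
```

Emit:
move_arm(
  moves=[
    {"gripper":0,"x":0,"y":-0.15,"z":0,"roll":0},
    {"gripper":0,"x":0,"y":0,"z":0,"roll":0},
  ],
)

```text
time_s: 72.32
eef_pos: [0.5613, 0.0431, 0.2158]
eef_rot: [0.004, 0.998, -0.065, 0.002]
wrist_force: [-2.7, -12.8, 1.6]
opening: 0.112
```

Emit:
move_arm(
  moves=[
    {"gripper":0,"x":0,"y":0.25,"z":0.2,"roll":0},
    {"gripper":0,"x":0,"y":0,"z":0.1,"roll":0},
    {"gripper":28,"x":0,"y":0,"z":0,"roll":0},
    {"gripper":28,"x":0,"y":0,"z":0,"roll":0},
    {"gripper":28,"x":0,"y":0,"z":-1.5,"roll":0},
  ],
)

```text
time_s: 72.95
eef_pos: [0.5602, 0.043, 0.227]
eef_rot: [0.001, 0.998, -0.065, 0.001]
wrist_force: [-0.5, -0.3, 0.3]
opening: 0.278
```

Emit:
move_arm(
  moves=[
    {"gripper":0,"x":0,"y":0,"z":-2,"roll":0},
    {"gripper":0,"x":-2.4,"y":0.4,"z":0,"roll":0},
    {"gripper":0,"x":0,"y":0,"z":2,"roll":0},
    {"gripper":0,"x":0,"y":0,"z":1.5,"roll":0},
    {"gripper":0,"x":0,"y":0,"z":0,"roll":0},
  ],
)

```text
time_s: 73.58
eef_pos: [0.5363, 0.0418, 0.2117]
eef_rot: [0.001, 0.998, -0.065, 0.001]
wrist_force: [-0.1, 0.4, -0.7]
opening: -0.003
```

```bash
python3 - <<'E'
from h import *
st()
E
```

```text
t 73.58 pos [0.5363, 0.0418, 0.2117] H -7.43 tilt xy deg [0.16, -0.18] q deg [-8.1, 20.5, 104.7, -0.2, 54.6, -0.6] F [-0.1, 0.4, -0.7] op -0.003 bed [-49.4, -51.5]
```

Target is about −16.5 (33 mm). Push to contact, then a firmer squeeze of the row.

Emit:
move_arm(
  moves=[
    {"gripper":0,"x":0.5,"y":0,"z":0,"roll":0},
    {"gripper":0,"x":0.5,"y":0,"z":0,"roll":0},
    {"gripper":0,"x":0.5,"y":0,"z":0,"roll":0},
    {"gripper":0,"x":0.5,"y":0,"z":0,"roll":0},
    {"gripper":0,"x":0.5,"y":0,"z":0,"roll":0},
  ],
)

```text
time_s: 74.2
eef_pos: [0.5619, 0.0384, 0.2128]
eef_rot: [0.002, 0.998, -0.065, 0.003]
wrist_force: [0.2, 0.4, -0.4]
opening: -0.0
```

Emit:
move_arm(
  moves=[
    {"gripper":0,"x":0.3,"y":0,"z":0,"roll":0},
    {"gripper":0,"x":0.3,"y":0,"z":0,"roll":0},
    {"gripper":0,"x":0.15,"y":0,"z":0,"roll":0},
    {"gripper":0,"x":0,"y":0,"z":0,"roll":0},
  ],
)

```text
time_s: 74.7
eef_pos: [0.5686, 0.0376, 0.2126]
eef_rot: [0.002, 0.998, -0.065, 0.002]
wrist_force: [-2.2, 0.2, 1.0]
opening: 0.004
```

Emit:
move_arm(
  moves=[
    {"gripper":0,"x":0.15,"y":0,"z":0,"roll":0},
    {"gripper":0,"x":0,"y":0,"z":0,"roll":0},
  ],
)

```text
time_s: 74.95
eef_pos: [0.5693, 0.0375, 0.2124]
eef_rot: [0.002, 0.998, -0.065, 0.001]
wrist_force: [-7.8, 0.4, 5.2]
opening: -0.005
```

```bash
python3 - <<'E'
from h import *
st()
E
```

```text
t 74.95 pos [0.5693, 0.0375, 0.2124] H -7.41 tilt xy deg [0.05, -0.19] q deg [-8.1, 23.9, 99.8, -0.2, 56.3, -0.6] F [-7.8, 0.4, 5.2] op -0.005 bed [-16.2, -51.5]
```

All five bars are in. I back off, move clear and look at the row.

Emit:
move_arm(
  moves=[
    {"gripper":0,"x":-0.6,"y":0,"z":0,"roll":0},
    {"gripper":0,"x":0,"y":0,"z":-4,"roll":0},
    {"gripper":0,"x":-5,"y":0,"z":-4,"roll":0},
    {"gripper":0,"x":-6,"y":0,"z":0,"roll":0},
    {"gripper":0,"x":-6,"y":0,"z":0,"roll":0},
  ],
)

```text
time_s: 75.58
eef_pos: [0.3954, 0.0604, 0.2914]
eef_rot: [0.002, 0.998, -0.065, 0.004]
wrist_force: [-0.7, 0.8, 1.2]
opening: -0.001
```

```bash
python3 - <<'E'
from h import *
st()
s=cam('side');t=cam('top')
save(s['img'],'raws.png');save(t['img'],'rawt.png')
b=cv2.resize(s['img'][140:240,285:365],None,fx=6,fy=6,interpolation=cv2.INTER_CUBIC)[:600]
save(b,'v14.png')
E
```

```text
t 75.58 pos [0.3954, 0.0604, 0.2914] H -7.44 tilt xy deg [0.46, -0.23] q deg [-8.4, -4.7, 122.2, -0.2, 62.0, -0.9] F [-0.7, 0.8, 1.2] op -0.001 bed [-191.6, -51.2]
```

View pics/v14.png

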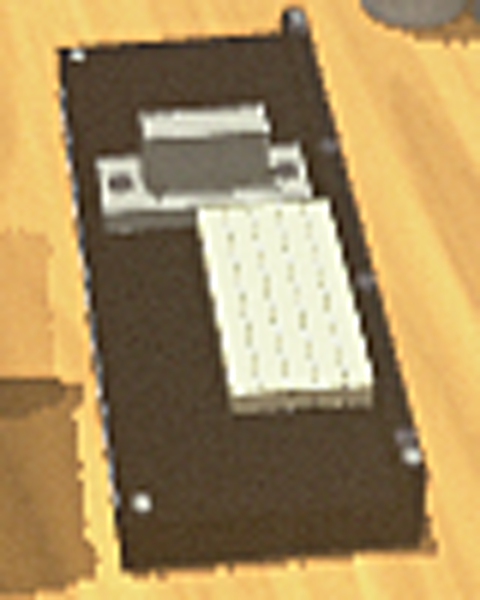

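The view shows the stop seated square and the five cream bars side by side, from (198,207)–(328,200) at the stop to (232,405)–(372,392) at the free ends, with no visible gaps. To be sure every end is on the stop, I push the free ends gently in three places.

Emit:
move_arm(
  moves=[
    {"gripper":0,"x":0,"y":4.7,"z":0,"roll":0},
    {"gripper":0,"x":2.5,"y":4.7,"z":0,"roll":0},
    {"gripper":0,"x":5,"y":0,"z":0,"roll":0},
    {"gripper":0,"x":5,"y":0,"z":0,"roll":0},
    {"gripper":0,"x":5,"y":0,"z":0,"roll":0},
  ],
)

```text
time_s: 76.3
eef_pos: [0.5602, -0.0564, 0.2922]
eef_rot: [0.002, 0.998, -0.065, 0.004]
wrist_force: [-0.3, -0.5, 0.3]
opening: 0.001
```

Emit:
move_arm(
  moves=[
    {"gripper":0,"x":5,"y":0,"z":0,"roll":0},
    {"gripper":0,"x":0.2,"y":0,"z":2,"roll":0},
    {"gripper":0,"x":0,"y":0,"z":3,"roll":0},
    {"gripper":0,"x":0,"y":0,"z":2.3,"roll":0},
    {"gripper":0,"x":0,"y":0,"z":0,"roll":0},
  ],
)

```text
time_s: 76.92
eef_pos: [0.6082, -0.0622, 0.2165]
eef_rot: [0.001, 0.998, -0.065, -0.0]
wrist_force: [0.5, 0.1, 0.5]
opening: 0.001
```

```bash
python3 - <<'E'
from h import *
st()
E
```

```text
t 76.92 pos [0.6082, -0.0622, 0.2165] H -7.44 tilt xy deg [-0.01, -0.11] q deg [-16.9, 27.7, 93.4, -0.1, 58.8, -9.4] F [0.5, 0.1, 0.5] op 0.001 bed [35.2, -145.4]
```

Emit:
move_arm(
  moves=[
    {"gripper":0,"x":0.1,"y":0,"z":0.35,"roll":0},
    {"gripper":0,"x":0,"y":-0.5,"z":0,"roll":0},
    {"gripper":0,"x":0,"y":-0.5,"z":0,"roll":0},
    {"gripper":0,"x":0,"y":-0.4,"z":0,"roll":0},
    {"gripper":0,"x":0,"y":0,"z":0,"roll":0},
  ],
)

```text
time_s: 77.55
eef_pos: [0.6129, -0.0484, 0.2161]
eef_rot: [0.002, 0.998, -0.064, 0.003]
wrist_force: [-0.2, -0.5, -0.6]
opening: -0.002
```

Emit:
move_arm(
  moves=[
    {"gripper":0,"x":0,"y":-0.15,"z":0,"roll":0},
    {"gripper":0,"x":0,"y":-0.15,"z":0,"roll":0},
  ],
)

```text
time_s: 77.8
eef_pos: [0.6132, -0.0459, 0.2158]
eef_rot: [0.002, 0.998, -0.065, 0.003]
wrist_force: [-0.3, -0.7, 0.7]
opening: -0.0
```

Emit:
move_arm(
  moves=[
    {"gripper":0,"x":0,"y":-0.1,"z":0,"roll":0},
    {"gripper":0,"x":0,"y":-0.1,"z":0,"roll":0},
  ],
)

```text
time_s: 78.05
eef_pos: [0.6135, -0.0439, 0.2158]
eef_rot: [0.002, 0.998, -0.065, 0.003]
wrist_force: [0.5, 0.1, -0.7]
opening: 0.003
```

```bash
python3 - <<'E'
from h import *
st()
E
```

```text
t 78.05 pos [0.6135, -0.0439, 0.2158] H -7.44 tilt xy deg [0.28, -0.21] q deg [-15.1, 28.1, 93.0, -0.1, 58.6, -7.6] F [0.5, 0.1, -0.7] op 0.003 bed [38.1, -126.6]
```

Emit:
move_arm(
  moves=[
    {"gripper":0,"x":0,"y":0.2,"z":0,"roll":0},
    {"gripper":0,"x":0,"y":0,"z":0.25,"roll":0},
    {"gripper":0,"x":0,"y":-0.2,"z":0,"roll":0},
    {"gripper":0,"x":0,"y":-0.1,"z":0,"roll":0},
    {"gripper":0,"x":0,"y":0,"z":0,"roll":0},
  ],
)

```text
time_s: 78.68
eef_pos: [0.6136, -0.0428, 0.2133]
eef_rot: [0.002, 0.998, -0.065, 0.003]
wrist_force: [-0.6, 0.4, -0.8]
opening: 0.001
```

Emit:
move_arm(
  moves=[
    {"gripper":0,"x":0,"y":-0.1,"z":0,"roll":0},
    {"gripper":0,"x":0,"y":0,"z":0,"roll":0},
  ],
)

```text
time_s: 78.92
eef_pos: [0.6137, -0.0419, 0.2133]
eef_rot: [0.002, 0.998, -0.065, 0.003]
wrist_force: [-0.2, 0.4, -0.6]
opening: -0.004
```

Emit:
move_arm(
  moves=[
    {"gripper":0,"x":0,"y":-0.1,"z":0,"roll":0},
    {"gripper":0,"x":0,"y":0,"z":0,"roll":0},
  ],
)

```text
time_s: 79.18
eef_pos: [0.6139, -0.0409, 0.2133]
eef_rot: [0.002, 0.998, -0.065, 0.003]
wrist_force: [-0.3, -0.6, 0.5]
opening: -0.001
```

Emit:
move_arm(
  moves=[
    {"gripper":0,"x":0,"y":-0.1,"z":0,"roll":0},
    {"gripper":0,"x":0,"y":0,"z":0,"roll":0},
  ],
)

```text
time_s: 79.42
eef_pos: [0.614, -0.0401, 0.2133]
eef_rot: [0.002, 0.998, -0.065, 0.003]
wrist_force: [0.1, -1.0, -0.4]
opening: 0.001
```

```bash
python3 - <<'E'
from h import *
st()
E
```

```text
t 79.42 pos [0.614, -0.0401, 0.2133] H -7.43 tilt xy deg [0.28, -0.22] q deg [-14.7, 28.3, 93.0, -0.2, 58.4, -7.2] F [0.1, -1.0, -0.4] op 0.001 bed [38.1, -122.7]
```

Emit:
move_arm(
  moves=[
    {"gripper":0,"x":0,"y":-0.1,"z":0,"roll":0},
    {"gripper":0,"x":0,"y":0,"z":0,"roll":0},
  ],
)

```text
time_s: 79.68
eef_pos: [0.6141, -0.0395, 0.2135]
eef_rot: [0.002, 0.998, -0.065, 0.003]
wrist_force: [-1.1, -5.8, 0.8]
opening: 0.0
```

Emit:
move_arm(
  moves=[
    {"gripper":0,"x":0,"y":-0.1,"z":0,"roll":0},
    {"gripper":0,"x":0,"y":0,"z":0,"roll":0},
  ],
)

```text
time_s: 79.92
eef_pos: [0.6142, -0.039, 0.2136]
eef_rot: [0.003, 0.998, -0.065, 0.003]
wrist_force: [-2.2, -8.5, 1.7]
opening: -0.001
```

```bash
python3 - <<'E'
from h import *
st()
E
```

```text
t 79.92 pos [0.6142, -0.039, 0.2136] H -7.43 tilt xy deg [0.28, -0.32] q deg [-14.6, 28.3, 92.9, -0.3, 58.4, -7.0] F [-2.2, -8.5, 1.7] op -0.001 bed [38.2, -121.6]
```

Bars 1–2 are solid against the stop at −122.3. Same push for bar 3 (x≈21) and bars 4–5 (x≈2).

Emit:
move_arm(
  moves=[
    {"gripper":0,"x":0,"y":0.8,"z":0,"roll":0},
    {"gripper":0,"x":-1.7,"y":0,"z":0,"roll":0},
    {"gripper":0,"x":0,"y":-0.4,"z":0,"roll":0},
    {"gripper":0,"x":0,"y":-0.2,"z":0,"roll":0},
    {"gripper":0,"x":0,"y":0,"z":0,"roll":0},
  ],
)

```text
time_s: 80.55
eef_pos: [0.5974, -0.0378, 0.2132]
eef_rot: [0.002, 0.998, -0.065, 0.003]
wrist_force: [-2.4, -2.3, 0.2]
opening: 0.004
```

Emit:
move_arm(
  moves=[
    {"gripper":0,"x":0,"y":-0.15,"z":0,"roll":0},
    {"gripper":0,"x":0,"y":0,"z":0,"roll":0},
  ],
)

```text
time_s: 80.8
eef_pos: [0.5974, -0.0372, 0.2132]
eef_rot: [0.003, 0.998, -0.065, 0.002]
wrist_force: [-2.7, -6.7, 0.1]
opening: 0.003
```

```bash
python3 - <<'E'
from h import *
st()
E
```

```text
t 80.8 pos [0.5974, -0.0372, 0.2132] H -7.43 tilt xy deg [0.26, -0.31] q deg [-14.9, 26.6, 95.6, -0.3, 57.5, -7.3] F [-2.7, -6.7, 0.1] op 0.003 bed [21.3, -121.9]
```

Emit:
move_arm(
  moves=[
    {"gripper":0,"x":0,"y":0.8,"z":0,"roll":0},
    {"gripper":0,"x":-1.9,"y":0,"z":0,"roll":0},
    {"gripper":0,"x":0,"y":-0.4,"z":0,"roll":0},
    {"gripper":0,"x":0,"y":-0.2,"z":0,"roll":0},
    {"gripper":0,"x":0,"y":0,"z":0,"roll":0},
  ],
)

```text
time_s: 81.42
eef_pos: [0.5789, -0.0356, 0.2133]
eef_rot: [0.002, 0.998, -0.065, 0.003]
wrist_force: [-0.3, -0.2, -0.1]
opening: 0.001
```

Emit:
move_arm(
  moves=[
    {"gripper":0,"x":0,"y":-0.15,"z":0,"roll":0},
    {"gripper":0,"x":0,"y":0,"z":0,"roll":0},
  ],
)

```text
time_s: 81.68
eef_pos: [0.5788, -0.0349, 0.2134]
eef_rot: [0.002, 0.998, -0.065, 0.003]
wrist_force: [-0.0, -4.0, 2.2]
opening: -0.0
```

```bash
python3 - <<'E'
from h import *
st()
E
```

```text
t 81.67 pos [0.5788, -0.0349, 0.2134] H -7.43 tilt xy deg [0.33, -0.28] q deg [-15.1, 24.6, 98.5, -0.2, 56.5, -7.6] F [-0.0, -4.0, 2.2] op -0.0 bed [2.6, -122.1]
```

All three pushes stopped at y ≈ −122 on the stop. Retreat and final check.

Emit:
move_arm(
  moves=[
    {"gripper":0,"x":0,"y":1,"z":0,"roll":0},
    {"gripper":0,"x":0,"y":0,"z":-4,"roll":0},
    {"gripper":0,"x":-4,"y":0,"z":-5,"roll":0},
    {"gripper":0,"x":-6,"y":0,"z":0,"roll":0},
    {"gripper":0,"x":-6,"y":0,"z":0,"roll":0},
  ],
)

```text
time_s: 82.3
eef_pos: [0.4175, -0.0233, 0.3015]
eef_rot: [0.002, 0.998, -0.065, 0.003]
wrist_force: [0.3, 0.4, 1.2]
opening: -0.002
```

```bash
python3 - <<'E'
from h import *
st(); c=cam('top'); s=cam('side')
a=cv2.resize(c['img'][150:235,215:365],None,fx=4,fy=4,interpolation=cv2.INTER_CUBIC)
b=cv2.resize(s['img'][130:245,215:415],None,fx=2.2,fy=2.2,interpolation=cv2.INTER_CUBIC)
A=np.zeros((600,600,3),np.uint8); A[:340]=a; A[345:345+b.shape[0],:b.shape[1]]=b[:255]
save(A,'v15.png')
for n,c in(('side',s),('top',c)):
    img=c['img'].astype(int); r,g,b=img[...,0],img[...,1],img[...,2]
    m=((r-b<70)&(r>150)&(g>140)).astype(np.uint8)
    for k in cv2.findContours(m,0,1)[0]:
        if cv2.contourArea(k)>500:
            P=bed(ray(c,k.reshape(-1,2),.0427)); cc,wh,an=cv2.minAreaRect(P.astype(np.float32))
            if abs(cc[0])<80 and abs(cc[1])<170: print(n,np.round(cc,1),np.round(wh,1),round(an,1))
E
```

```text
t 82.3 pos [0.4175, -0.0233, 0.3015] H -7.43 tilt xy deg [0.36, -0.2] q deg [-19.5, -3.1, 119.3, -0.1, 63.4, -12.1] F [0.3, 0.4, 1.2] op -0.002 bed [-158.9, -131.3]
side [  0.8 -28.7] [169.9 106.7] 89.9
top [ 20.6 -40. ] [137.3  59.3] 90.0
```

View pics/v15.png

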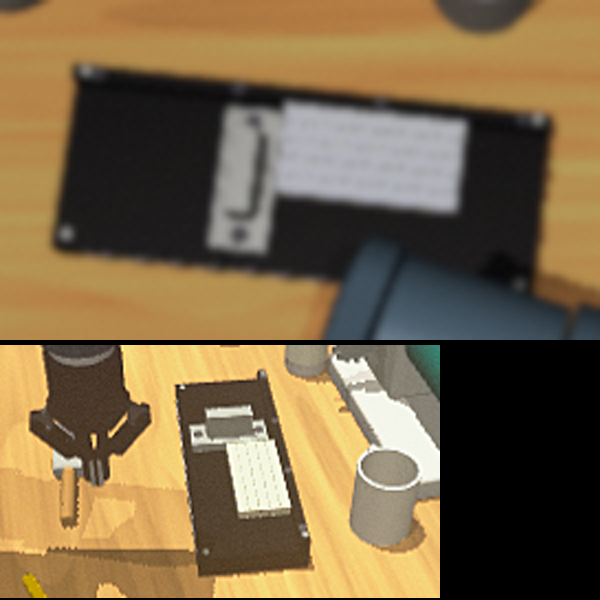

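The final picture shows the stop square in the keyway and five bars in a flush row from (275,150) to (465,165) along the far rail, ends on the stop. Brush and mug are untouched and the gripper is clear. Handing in.

```bash
python3 -c "
from h import *
print(ctrl.hand_in()); st()"
```

```text
the job is handed in; nothing more can be done
None
the job is handed in; nothing more can be done
```

The clamping bed is set up and handed in at about 82 s of the 210 s limit; hand-in gives no verdict.

- **Stop:** I set it down riding at the left end (tcp z 0.231) and slid it right until the key dropped at bed y ≈ 31 mm. It bottomed 5.6 mm lower. I let go, gripped it again and pulled with 21–22 N for about 0.8 s; its height did not change.
- **Adjustment:** after the pull I shifted the stop about 3–4 mm along the keyway, toward the rail, so it covers the first bar's lane better.
- **Bars:** all five cream bars went onto the bed one at a time, each slid up to the stop and nudged to the rail or the bar before it. The nudges stopped every 12.4 to 12.7 mm (34.0, 21.6, 8.9, −3.7, −16.4).
- **Ends:** pushes on the free ends in three places all stopped within about 0.5 mm of each other.
- **Last pictures:** the top view shows the row parallel to the bed, about 0.6 mm from its expected middle. Brush and mug look untouched; I did not measure the other bystanders at the end.

**Problems:**
- Carrying the first bar, joint 6 hit its range limit and tilted the tool 8.7°. I brought it back to within 0.4° before placing anything.
- The two cameras disagreed by about 7 mm in y.
- The last automatic outline was no use from the side view, where stop and bars merged. From the top it read 59 × 137 mm for the row against a true 63.5 × 127 mm, most likely running partly onto the stop. The spacing and end contact therefore rest on touch and on how the picture looks.

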